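Refit the washed filter in the studio's dust extractor

TASK

Put the clean (white) filter cassette back into the bench dust extractor: draw it out of the blue caddy and lay it, white pleats up, on the empty ware board to change your grip. Then hook its tongue under the fixed grey lip of the bay while its other end is still raised, swing it down and press that end until both orange catches have snapped over it. Leave the clogged brown filter in the caddy and do not disturb the unfired pots.

Things in the scene. Friction and masses are not known exactly. Their poses are not given: they have to be found in the camera images.
- filter_clean: clean filter cassette, off-white frame, white pleats, 90 g. Origin: centre of its gasket (under) side; +z out of the pleated face, +x to its catch end, -x to its tongue. Block 108 (x -54 to 54) x 60 (y) x 20 mm (z 0 to 20); tongue x -66 to -54, 46 wide, z 0 to 5; ledge for the catches x 54 to 62, 60 wide, z 0 to 13. Take it across its 60 mm width
- filter_clean_tongue (a point): middle of the lower edge of the clean filter's tongue tip, (-66, 0, 0) mm in the filter's frame. At the start the filter stands upright in an outer slot of the caddy, tongue up, its +x straight down, pleats towards the caddy's +x
- filter_clogged: clogged filter, same shape and frame, its frame dusted light brown, pleats choked with brown clay, upright in the other outer slot of the caddy; it stays there
- caddy: blue open filter caddy, fixed, 154 (x) x 80 (y) x 70 mm high, origin at the centre of its underside. Three slots 24 (x) x 64 (y) mm at x = -50, 0 (empty) and 50 mm, floor 6 mm above the bench, walls on all four sides of a slot up to 70 mm; a filter stands out 64 mm above them (tongue tip 134 mm above the bench). Draw it straight up
- board: empty plywood ware board, fixed, 240 (x) x 170 (y) x 12 mm thick, origin at the centre of its underside: lay the filter here. From upright to lying is a quarter turn; setting the ledge end down first and letting the tongue end fall the last few centimetres does no harm
- extractor: bench dust extractor, fixed, light grey box 250 (x) x 190 (y) mm, flat deck 100 mm above the bench with the filter bay in the middle of it. Origin at the centre of its underside, +x from the lip end to the catch end of the bay
- bay (a point): centre of the bay on the deck, (0, 0, 100) mm in the extractor's frame, same axes. A seated filter has its origin here, its axes along these and its gasket on the deck, with 1.5 to 2 mm play along x and 2.5 mm each side. The filter goes under the lip sloped 10 to 25 degrees, catch end up; it cannot go in flat. End stop at x = 64 mm
- lip_edge (a point): middle of the lower front edge of the fixed grey lip: bay x = -60 mm, 8 mm above the deck. The lip is 60 mm wide (y), 4 mm thick, and runs back to the heel wall, which stops the tongue at bay x = -67.5 mm
- finger_gap (a point): bay (9, 0, 0) mm, middle of the room left for fingers beside the filter, down to the deck: bay x -16 to 34 mm. Beyond it grey cheeks, 8 mm thick, flank the filter: x -52 to -16 (16 mm high, too high to grip the filter above them) and x 34 to 50 (9 mm high), their tops flared outwards
- catch_l (a joint): orange spring catch at bay y = +18 mm: travel in m, 0 = sprung out, grows to 0.009 as it is pushed back towards +x. A let-go filter rests on the catches' ramps, sloped about 9 degrees; some 4 to 7 N downward per catch makes it slip past, then the catch springs back to 0 over the ledge
- catch_r (a joint): the same catch at bay y = -18 mm. Press on the filter's top around filter x = 38 mm, in the middle or side by side; that top is 20 mm above the deck once home
- catch_l_nose (a point): lower edge of the nose of catch_l: bay x = 57.5 mm, 14.5 mm above the deck. Nose 12 mm wide (y), its top a steep ramp rising to 28 mm above the deck at x = 64.5; the catch's highest point is 29 mm above the deck
- catch_r_nose (a point): the same point of catch_r
- vase_a: unfired red clay vase, loose, 76 mm wide, about 112 mm high, origin at the centre of its foot; stands beyond the board
- vase_b: another such vase, about 103 mm high
- vase_c: another such vase, about 118 mm high
There are look-alikes about, which are no part of the job. Leave any green look-alike of the filter_clean alone.

How it is judged:
By the outcome, as a careful person would: the job done as asked, in the order asked, and still so for the second after the job is handed in, with the robot touching nothing.
It also fails if it takes over 64 s, if anything falls off the work surface, if the arm or the gripper's body presses on something with over 40 N, if the wrist force passes 120 N, or if a joint passes its speed limit or range.

ROBOT

A 6-joint arm with a two-finger parallel gripper is mounted at the origin on the work surface. World frame = base frame: x ahead of the robot, y to its left, z up, the work surface at z = 0. Lengths are in m, angles in rad, forces in N, time in s.
With the tool pointing down it reaches from about 0.325 to 0.775 m from the base axis. Payload 5.5 kg.
Tool frame: the origin (TCP) lies midway between the tips of the shut fingers; the grasp point (between the pads) lies 19 mm behind it; z points along the fingers, y is the direction in which the jaws open and shut (so a half turn about z gives the same grasp; the last joint's range is limited). The gripper opens to 85 mm and grips with 20 to 120 N. Pads are 22 mm wide; open, the fingers measure 114 mm over their backs; the gripper's body (76 mm by 85 mm) begins 54 mm behind the grasp point. The pads swing forward as they close: fully open they stand 13 mm farther back than shut.
Start: joints at [1.168, 0.091, 1.231, -0, 1.82, -0.057], TCP at [0.203, 0.564, 0.231] pointing down, gripper open.
Joint ranges: [-2.87, 2.87], [-0.86, 2.18], [0.17, 2.46], [-1.51, 4.65], [0.06, 2.69], [-2.65, 2.65]. Speed limits (rad/s): [2.57, 2.57, 3.01, 3.14, 3.14, 3.14].

INTERFACE

Orientations are given as a 3x3 rotation matrix whose columns are the frame's x, y, z axes.
In Python, from workcell import get_state, camera, camera_info, sign_off gives the robot as it stands.
- The arm moves only by the shell command python3 -m handwheel 'ROWS' [FORCE]. ROWS is JSON, a list of rows, each a list of 3 entries, a list of its own where there are three numbers: the finger opening in mm, from 0 to 85.4, then the shift along the tool's x, y, z in units of 25 mm (1.0 is 25 mm), then the turn about the tool's z in units of 8 degrees (1.0 is 8 degrees). In form: [[fingers, [tx, ty, tz], spin], ...]. A call has 1 to 12 rows; each row shifts and turns the commanded pose from where the row before left it, along the tool's axes as they then stand; what a row does not reach is not made up. A row lasts 1/8 s, in which the tool goes at most 62.5 mm and 10.7 degrees, less where a joint would pass 70% of its speed; a pose out of reach is approached as far as the arm can. A call is refused whole if a number of a shift passes 1 or a number of a turn 1, either way. A call with a gripper value outside its range is refused whole. The fingers move at their own pace and stop on an object; FORCE is the grip in N (left out, the last holds). Time passes only in rows, so rows that do not move let the fingers close. It gives the time, the measured TCP pose, the force and the opening at its end, in the units of the state.
- get_state(): the state, without advancing time (a new reading comes with each control period).
- camera(name): name is "scene" or "top" or "wrist"; returns the picture (480x640x3 uint8, blue, green, red); there is no depth.
- camera_info(name): a dict with "K" (3x3 intrinsics, pixels), "eye" and "rotation" of the camera in the world. Camera axes: x right, y up, looking along -z (the intrinsics and any distortion apply to the point x, -y, -z); pixel columns grow to the right and rows downward; lengths in m; the calibration is good to about 2 mm. The wrist camera is an equidistant fisheye: a pixel r from the principal point sees the ray r / f radians off the axis. A picture is of the moment at which its call begins: read the wrist's pose just before it. camera_info takes no time and is no camera call; for the wrist camera it gives the pose at the moment of the call.
- sign_off(): hands the job in, once; it reports no verdict.
The state is a dict: "time_s": time; "q": joint angles; "joint_velocities": joint speeds; "effort": joint torques, N m; "eef_pos": TCP position; "ee_rot": TCP orientation; "wrist_force": force on the tool from outside, world axes, zero at the start; "ft_torque": the same for the moment, N m; "finger_gap": finger opening in m.
Only numpy, scipy, OpenCV 4.12 (cv2) and the standard library are available. Lean on these libraries where they do the work, as an engineer would, in place of code of your own. Each camera call takes 0.05 s, during which the arm holds its last target.

## Working session

There is one attempt and no reset: what is moved stays moved. The work goes in short steps, Python scripts to look and compute and a shell command to move; the robot and the scene stay as the last step left them, time stands still between calls to the robot, and variables do not carry over. Pictures are saved under pics/ and viewed, and the job is handed in when it is done.

```bash
ls; mkdir -p pics; python3 - <<'E'
from workcell import *
import cv2,numpy as np
np.set_printoptions(precision=4,suppress=True)
s=get_state();print(s)
for n in ["scene","top","wrist"]:
    i=camera_info(n);print(n,i)
    cv2.imwrite(f"pics/{n}0.png",camera(n))
E
```

```text
pics
{'time_s': 0.0, 'q': array([ 1.1683,  0.0919,  1.2319,  0.    ,  1.8198, -0.0567]), 'joint_velocities': array([-0.0003,  0.0006,  0.0006, -0.0001,  0.0012, -0.0004]), 'effort': array([  0.0002, -45.8735, -41.8022,   0.    ,   0.0116,  -0.    ]), 'eef_pos': array([0.2032, 0.5642, 0.2301]), 'ee_rot': array([[-0.9408,  0.3389, -0.0008],
       [ 0.3389,  0.9408, -0.0018],
       [ 0.0001, -0.002 , -1.    ]]), 'wrist_force': array([0.3345, 0.0294, 0.0293]), 'ft_torque': array([0.0133, 0.0165, 0.0057]), 'finger_gap': 0.0848897275456186}
scene {'K': array([[447.7821,   0.    , 314.057 ],
       [  0.    , 447.7821, 243.6472],
       [  0.    ,   0.    ,   1.    ]]), 'eye': array([ 1.0747, -0.392 ,  0.8505]), 'rotation': array([[ 0.5746, -0.6316,  0.5205],
       [ 0.8184,  0.4404, -0.3691],
       [ 0.0039,  0.6381,  0.77  ]])}
top {'K': array([[541.4428,   0.    , 317.2789],
       [  0.    , 541.4428, 224.5179],
       [  0.    ,   0.    ,   1.    ]]), 'eye': array([ 0.3435, -0.0287,  1.1252]), 'rotation': array([[-0.0764,  0.972 , -0.2222],
       [-0.9971, -0.0753,  0.0132],
       [-0.0039,  0.2226,  0.9749]])}
wrist {'K': array([[371.6483,   0.    , 328.2109],
       [  0.    , 371.6483, 238.4487],
       [  0.    ,   0.    ,   1.    ]]), 'eye': array([0.1264, 0.5934, 0.3719]), 'rotation': array([[ 0.3402, -0.8918, -0.2983],
       [ 0.9403,  0.3221,  0.1096],
       [-0.0017, -0.3178,  0.9481]])}
```

View pics/scene0.png

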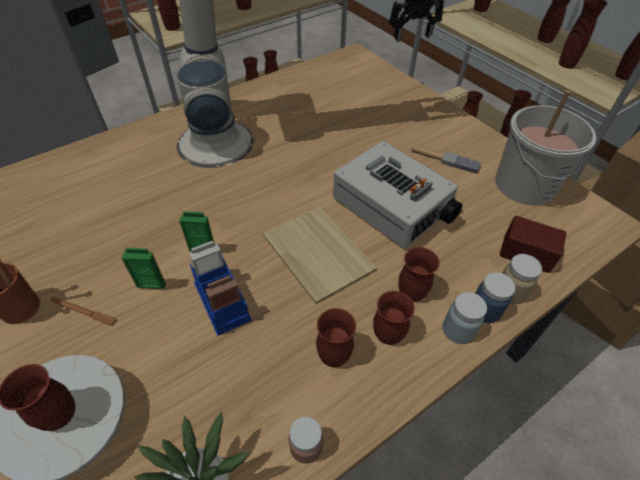

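View pics/top0.png

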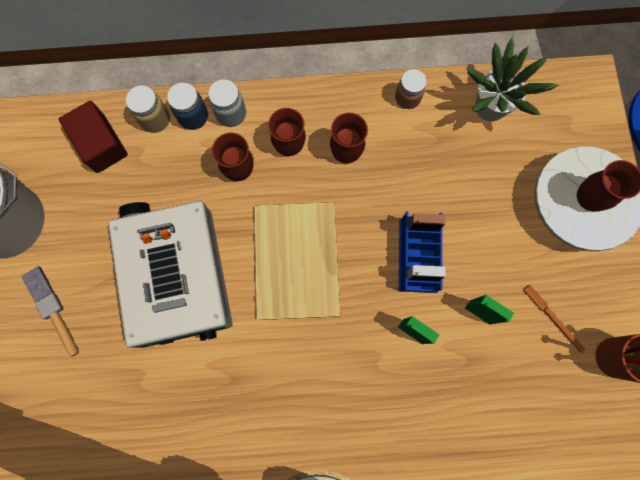

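View pics/wrist0.png

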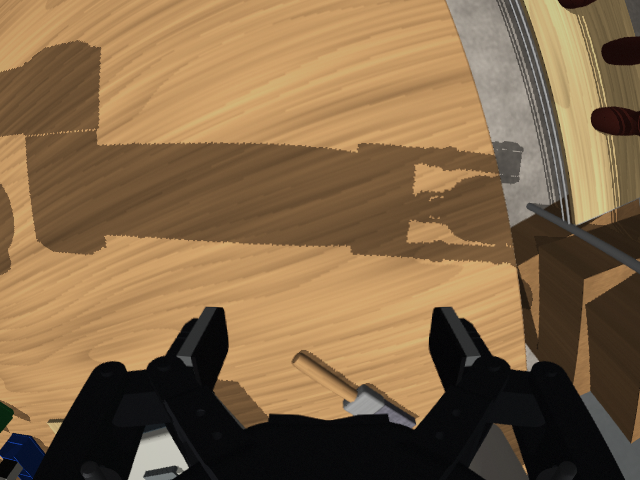

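The three pictures show these objects:
- **Top:** the caddy is near (422,255), with the clean white filter at (427,272) on the robot side and the brown one at (428,221). The board is near (297,262). The extractor bay is at (165,270), with its catches at (155,235) and lip at (170,304). The vases are at (233,155), (287,130) and (349,137). The green look-alikes are at (420,330) and (490,310).
- **Scene:** the same layout from the side.
- **Wrist:** it shows only empty bench.

Next I'll zoom in.

```bash
cat > h.py <<'E'
import numpy as np,cv2
from workcell import *
np.set_printoptions(precision=4,suppress=True)
def ray(n,uv,info=None):
    i=info or camera_info(n);K=i["K"];uv=np.atleast_2d(np.array(uv,float))
    x=(uv[:,0]-K[0,2])/K[0,0];y=(uv[:,1]-K[1,2])/K[1,1]
    if n=="wrist":
        r=np.hypot(x,y);s=np.where(r>1e-9,np.sin(r)/np.maximum(r,1e-9),1)
        d=np.c_[x*s,-y*s,-np.cos(r)]
    else: d=np.c_[x,-y,-np.ones(len(x))]
    return np.array(i["eye"]),d@np.array(i["rotation"]).T
def onz(n,uv,z,info=None):
    e,d=ray(n,uv,info);return e+d*((z-e[2])/d[:,2])[:,None]
def proj(n,P,info=None):
    i=info or camera_info(n);K=i["K"];P=np.atleast_2d(P)
    c=(P-i["eye"])@np.array(i["rotation"])
    x,y,z=c[:,0],-c[:,1],-c[:,2]
    if n=="wrist":
        r=np.hypot(x,y);t=np.arctan2(r,z);k=t/np.maximum(r,1e-9);x,y=x*k,y*k
    else: x,y=x/z,y/z
    return np.c_[K[0,0]*x+K[0,2],K[1,1]*y+K[1,2]]
def zoom(img,x0,y0,w,h,f,out):
    c=cv2.resize(img[y0:y0+h,x0:x0+w],None,fx=f,fy=f,interpolation=cv2.INTER_CUBIC)
    cv2.imwrite(out,c)
E
python3 - <<'E'
from h import *
t=cv2.imread("pics/top0.png")
zoom(t,340,190,160,120,5,"pics/z1.png")
zoom(t,95,190,160,120,5,"pics/z2.png")
E
```

```text
(no output)
```

View pics/z1.png

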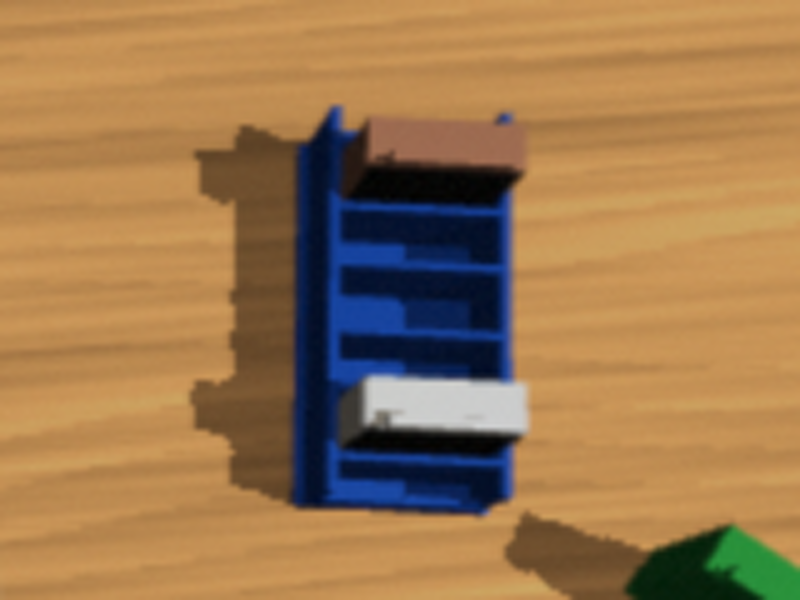

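View pics/z2.png

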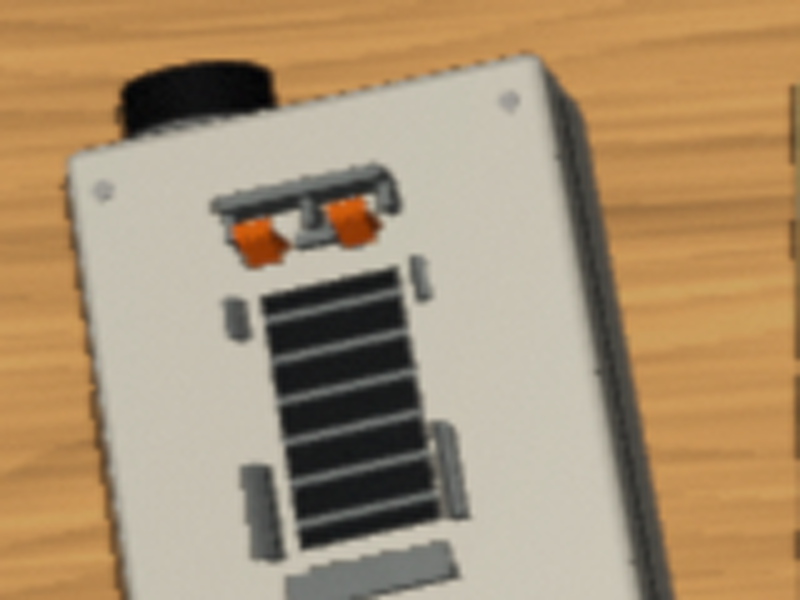

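Top zooms. In the caddy crop, the white filter's end face spans about (412-445, 265-279) px and the brown one sits at (410-445, 213-230). In the extractor crop, the orange catches are at (146,238) and (165,234), and the lip is at (169,304).

```bash
python3 - <<'E'
from h import *
t=cv2.imread("pics/scene0.png")
zoom(t,150,200,130,140,4.2,"pics/z3.png")
zoom(t,320,130,160,120,5,"pics/z4.png")
E
```

```text
(no output)
```

View pics/z3.png

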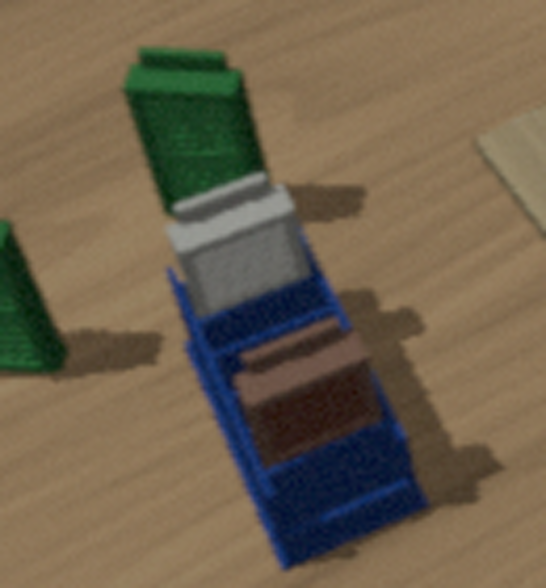

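View pics/z4.png

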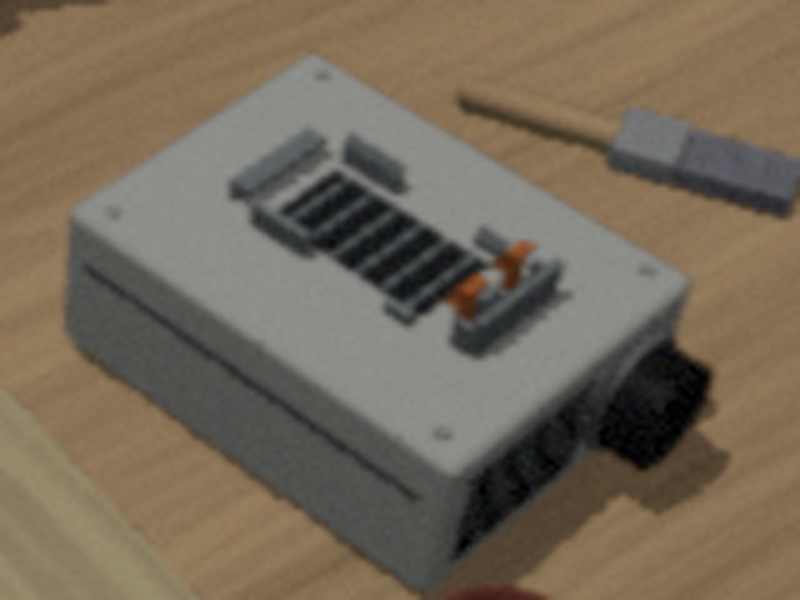

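Scene zooms. The filters' light tongues are at the back and the pleated faces look toward the camera, so caddy +x points roughly along world +x. The bay's lip is toward the robot and the catches are on the far side.

Now rough positions from these pixels.

```bash
python3 - <<'E'
from h import *
def show(n,uv,z):
    P=onz(n,uv,z);print(n,z,P[:,:2].tolist() and np.round(P[:,:2],4).tolist());return P
P=show("top",[(108.6,222),(202,201),(229,324),(125,345)],0.1); print("c",P.mean(0),np.linalg.norm(np.roll(P,-1,0)-P,axis=1), np.degrees([np.arctan2(*(P[0]-P[3])[[1,0]]),np.arctan2(*(P[1]-P[2])[[1,0]])]))
P=show("top",[(407,212),(441,213.6),(442.4,289.4),(406,290)],0.07); print("c",P.mean(0),np.linalg.norm(np.roll(P,-1,0)-P,axis=1), np.degrees([np.arctan2(*(P[0]-P[3])[[1,0]]),np.arctan2(*(P[1]-P[2])[[1,0]])]))
P=show("top",[(254,204),(336,203),(340,317),(256,319)],0.012); print("c",P.mean(0),np.linalg.norm(np.roll(P,-1,0)-P,axis=1), np.degrees([np.arctan2(*(P[0]-P[3])[[1,0]]),np.arctan2(*(P[1]-P[2])[[1,0]])]))
# white end face corners z=.122 : zoom (372,377),(525,382),(528,434),(365,432)
P=show("top",[(340+372/5,190+377/5),(340+525/5,190+382/5),(340+527/5,190+434/5),(340+362/5,190+431/5)],0.122);print("c",P.mean(0),np.linalg.norm(np.roll(P,-1,0)-P,axis=1))
# lip: zoom lip front corners (285,578),(450,545), z .112
P=show("top",[(95+285/5,190+578/5),(95+450/5,190+543/5)],0.112)
P=show("top",[(233,148),(287,120),(349,127)],0.11)
E
```

```text
top 0.1 [[0.6136, 0.3622], [0.6419, 0.1795], [0.4001, 0.1362], [0.3766, 0.3298]]
c [0.508  0.2519 0.1   ] [0.1849 0.2456 0.195  0.2392] [ 7.8044 10.1632]
top 0.07 [[0.5958, -0.2245], [0.5872, -0.2921], [0.4362, -0.2756], [0.4405, -0.2049]]
c [ 0.5149 -0.2493  0.07  ] [0.0681 0.1519 0.0708 0.1565] [-7.2017 -6.2648]
top 0.012 [[0.6523, 0.0871], [0.641, -0.087], [0.4017, -0.075], [0.4108, 0.0953]]
c [0.5264 0.0051 0.012 ] [0.1745 0.2396 0.1705 0.2417] [-1.9272 -2.8795]
top 0.122 [[0.4801, -0.217], [0.4738, -0.2737], [0.4544, -0.2719], [0.4602, -0.211]]
c [ 0.4671 -0.2434  0.122 ] [0.057  0.0195 0.0612 0.0207]
top 0.112 [[0.4441, 0.2756], [0.4523, 0.2142]]
top 0.11 [[0.7435, 0.1128], [0.7947, 0.0019], [0.77, -0.1211]]
```

These fit the given sizes. The caddy centre is about (0.515,-0.249) with yaw about -7°, and the clean filter is at about (0.467,-0.243). The extractor is at about (0.508,0.25), and the board at (0.526,0.005). I'll move over the clean filter, turning first.

```bash
python3 -m handwheel '[[85,[0,0,0],-0.83],[85,[0,0,0],-0.83],[85,[-0.45,-1,0],0],[85,[-0.45,-1,0],0],[85,[-0.45,-1,0],0],[85,[-0.45,-1,0],0],[85,[-0.45,-1,0],0],[85,[-0.45,-1,0],0],[85,[-0.45,-1,0],0],[85,[-0.45,-1,0],0],[85,[-0.45,-1,0],0],[85,[-0.45,-1,0],0]]'; python3 - <<'E'
from h import *
cv2.imwrite("pics/w1.png",camera("wrist"))
E
```

```text
time_s: 1.65
eef_pos: [0.2868, 0.3024, 0.231]
ee_rot: [[-0.994, 0.114, -0.0], [0.114, 0.994, -0.0], [0.0, -0.0, -1.0]]
wrist_force: [-0.2, -0.3, 0.3]
finger_gap: 0.0853
```

View pics/w1.png

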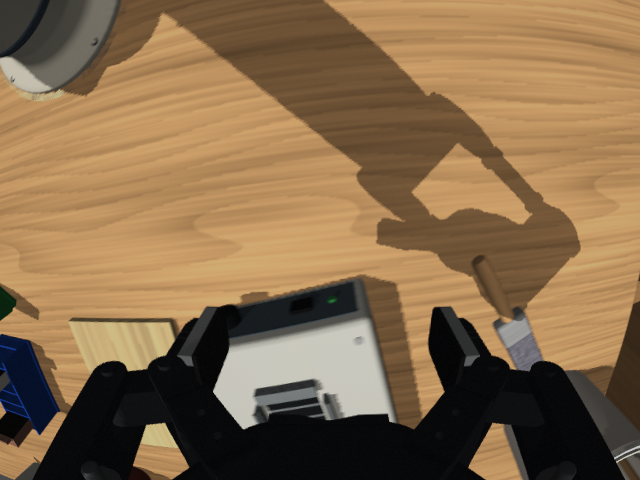

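The wrist camera looks to the robot side of the fingers. It shows the extractor lip at about (290,390) and the caddy at far left. Continuing to the filter.

```bash
python3 -m handwheel '[[85,[-0.45,-1,0],0],[85,[-0.45,-1,0],0],[85,[-0.45,-1,0],0],[85,[-0.45,-1,0],0],[85,[-0.45,-1,0],0],[85,[-0.45,-1,0],0],[85,[-0.45,-1,0],0],[85,[-0.45,-1,0],0],[85,[-0.45,-1,0],0],[85,[-0.45,-1,0],0],[85,[-0.45,-1,0],0],[85,[-0.45,-1,0],0]]';  python3 -m handwheel '[[85,[-0.5,-1,0],0],[85,[-0.5,-1,0],0],[85,[-0.5,-1,0],0],[85,[-0.5,-1,0],0],[85,[-0.5,-1,0],0],[85,[-0.5,-1,0],0],[85,[-0.5,-1,0],0],[85,[-0.5,-1,0],0],[85,[-0.25,-0.85,0],0],[85,[0,0,0],0]]'; python3 - <<'E'
from h import *
cv2.imwrite("pics/w2.png",camera("wrist"))
cv2.imwrite("pics/t2.png",camera("top"))
E
```

```text
time_s: 3.2
eef_pos: [0.3869, -0.0108, 0.2311]
ee_rot: [[-0.994, 0.114, -0.0], [0.114, 0.994, 0.0], [0.0, 0.0, -1.0]]
wrist_force: [0.5, -0.1, 1.6]
finger_gap: 0.085
time_s: 4.45
eef_pos: [0.4669, -0.2429, 0.2306]
ee_rot: [[-0.993, 0.115, -0.001], [0.115, 0.993, 0.001], [0.001, 0.001, -1.0]]
wrist_force: [-0.9, -0.4, -0.3]
finger_gap: 0.0849
```

View pics/w2.png

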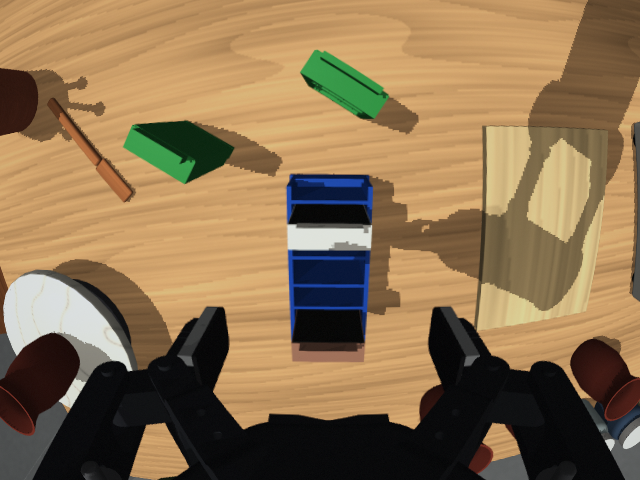

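Wrist view: the white filter's end face is at (288-372, 224-249) and the brown filter is at (292-365, 345-360). The caddy rim runs from (287,176) to (372,176). Checking this against the model.

```bash
python3 - <<'E'
from h import *
w=cv2.imread("pics/w2.png"); zoom(w,270,160,120,210,2.8,"pics/z5.png")
print(proj("wrist",[[.4669,-.2429,.0],[.4669,-.2429,.122],[.4669,-.2429,.23]]))
P=onz("wrist",[(288,224),(372,225),(372,249),(289,249)],.122);print(P,P.mean(0))
P=onz("wrist",[(287,176),(372,176)],.07);print(P)
E
```

```text
[[325.8424 198.7606]
 [324.8875 235.7059]
 [322.9883 311.9292]]
[[ 0.4553 -0.2677  0.122 ]
 [ 0.4628 -0.2089  0.122 ]
 [ 0.4808 -0.2103  0.122 ]
 [ 0.4739 -0.2698  0.122 ]] [ 0.4682 -0.2392  0.122 ]
[[ 0.4287 -0.2702  0.07  ]
 [ 0.4367 -0.2006  0.07  ]]
```

View pics/z5.png

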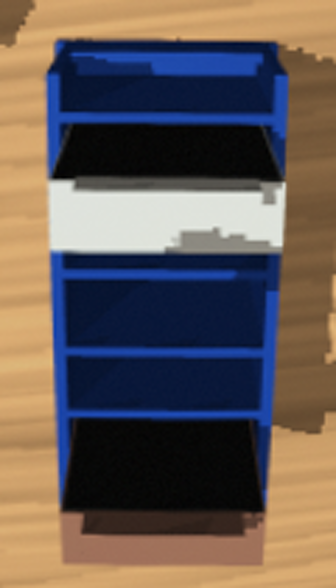

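The gasket side and tongue edge face the robot, as expected. The filter centre is about (0.468,-0.241) with yaw -7°. Descending to TCP z≈0.078 and gripping.

```bash
python3 -m handwheel '[[85,[0,0.08,1],0],[85,[0,0,1],0],[85,[0,0,1],0],[85,[0,0,1],0],[85,[0,0,1],0],[85,[0,0,0.7],0],[85,[0,0,0.4],0],[85,[0,0,0],0]]' 30;  python3 -m handwheel '[[50,[0,0,0],0],[50,[0,0,0],0],[50,[0,0,0],0],[50,[0,0,0],0],[50,[0,0,0],0]]' 30; python3 - <<'E'
from h import *
print(get_state())
cv2.imwrite("pics/w3.png",camera("wrist"))
E
```

```text
time_s: 5.55
eef_pos: [0.4672, -0.2397, 0.0785]
ee_rot: [[-0.994, 0.114, -0.001], [0.114, 0.994, 0.0], [0.001, 0.0, -1.0]]
wrist_force: [-0.7, -0.2, 0.4]
finger_gap: 0.0847
time_s: 6.18
eef_pos: [0.4679, -0.2405, 0.0801]
ee_rot: [[-0.993, 0.114, 0.002], [0.114, 0.993, -0.001], [-0.002, -0.001, -1.0]]
wrist_force: [0.6, -1.7, 5.3]
finger_gap: 0.0596
{'time_s': 6.175, 'q': array([-0.5394, -0.0869,  1.6769, -0.0002,  1.5492, -1.996 ]), 'joint_velocities': array([ 0.    ,  0.0007, -0.0014, -0.001 , -0.0014, -0.0019]), 'effort': array([  0.5252, -34.4045, -37.8973,   0.252 ,   0.0941,   0.0033]), 'eef_pos': array([ 0.4679, -0.2405,  0.0801]), 'ee_rot': array([[-0.9935,  0.114 ,  0.002 ],
       [ 0.114 ,  0.9935, -0.0014],
       [-0.0021, -0.0012, -1.    ]]), 'wrist_force': array([ 0.6231, -1.7129,  5.2809]), 'ft_torque': array([-0.0731,  0.0395, -0.005 ]), 'finger_gap': 0.05963572188853267}
```

View pics/w3.png

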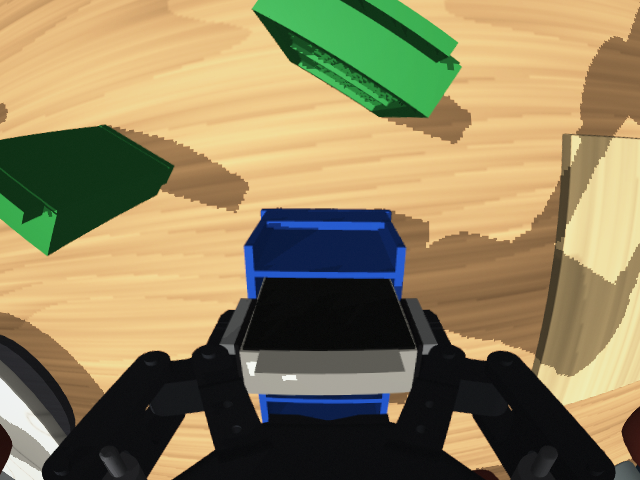

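It's gripped, with a finger gap of 59.6 mm. The filter shows between the pads at (240-418, 280-393). Drawing it straight up, then moving over the board.

```bash
python3 -m handwheel '[[50,[0,0,-0.3],0],[50,[0,0,-0.6],0],[50,[0,0,-0.8],0],[50,[0,0,-0.8],0],[50,[0,0,-0.8],0],[50,[0,0,-0.7],0],[50,[0,0,0],0]]' ;  python3 -m handwheel '[[50,[-0.4,0.8,0],0],[50,[-0.4,1,0],0],[50,[-0.4,1,0],0],[50,[-0.4,1,0],0],[50,[-0.4,1,0],0],[50,[-0.4,1,0],0],[50,[-0.5,1,0],0],[50,[-0.5,1,0],0],[50,[-0.5,1,0],0],[50,[-0.4,0.9,0],0],[50,[-0.24,0.5,0],0],[50,[0,0,0],0]]'; python3 - <<'E'
from h import *
cv2.imwrite("pics/w4.png",camera("wrist"))
cv2.imwrite("pics/s4.png",camera("scene"))
cv2.imwrite("pics/t4.png",camera("top"))
s=cv2.imread("pics/s4.png");zoom(s,130,90,320,240,2.5,"pics/s4z.png")
E
```

```text
time_s: 7.1
eef_pos: [0.4681, -0.2404, 0.1811]
ee_rot: [[-0.994, 0.114, 0.003], [0.114, 0.994, -0.002], [-0.003, -0.001, -1.0]]
wrist_force: [0.2, -0.4, -1.4]
finger_gap: 0.0598
time_s: 8.6
eef_pos: [0.6092, 0.001, 0.1783]
ee_rot: [[-0.994, 0.113, -0.001], [0.113, 0.994, -0.0], [0.001, -0.0, -1.0]]
wrist_force: [0.4, -0.7, -1.3]
finger_gap: 0.0598
```

View pics/s4z.png

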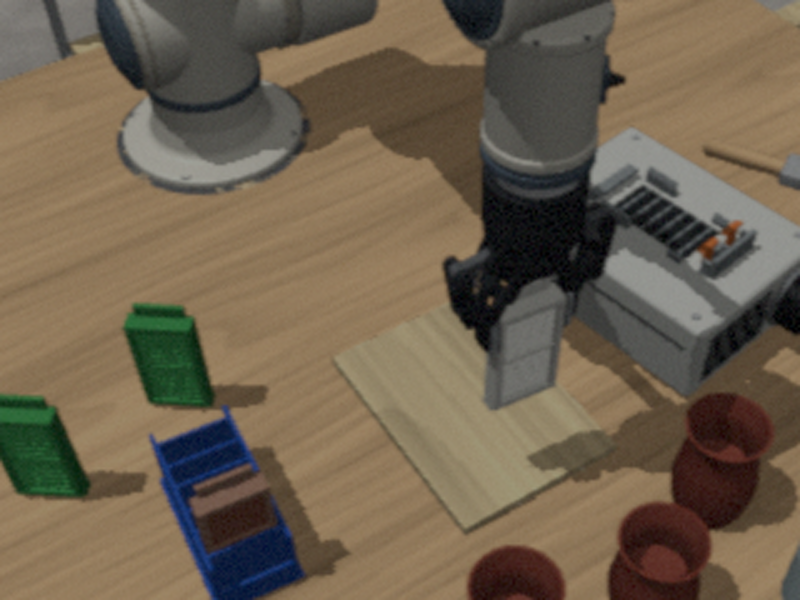

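View pics/w4.png

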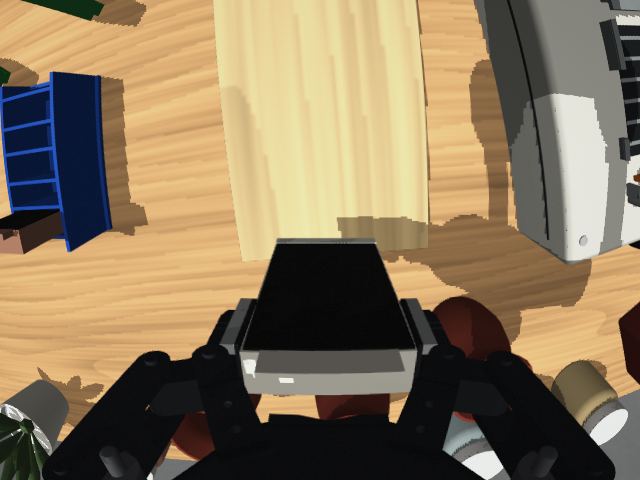

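The filter is held upright over the board, centred between the fingers. Lowering the ledge end to contact.

```bash
python3 -m handwheel '[[50,[0,0,0.7],0],[50,[0,0,0.9],0],[50,[0,0,0.8],0],[50,[0,0,0.6],0],[50,[0,0,0.3],0],[50,[0,0,0.15],0],[50,[0,0,0.15],0],[50,[0,0,0.1],0]]' ; python3 -m handwheel '[[50,[0,0,0.1],0],[50,[0,0,0.1],0]]'
```

```text
time_s: 9.75
eef_pos: [0.6094, 0.0004, 0.0867]
ee_rot: [[-0.994, 0.114, 0.001], [0.114, 0.994, -0.0], [-0.001, 0.0, -1.0]]
wrist_force: [-0.3, -0.2, -0.6]
finger_gap: 0.0596
time_s: 10.0
eef_pos: [0.6107, -0.0005, 0.0855]
ee_rot: [[-0.993, 0.114, 0.006], [0.114, 0.993, -0.002], [-0.006, -0.001, -1.0]]
wrist_force: [-2.9, -4.5, 16.8]
finger_gap: 0.0599
```

Contact at about 17 N. Now I'll swing it down, with the gripper moving toward the robot along an arc about the ledge edge and a light grip so the filter turns in the pads.

```bash
python3 -m handwheel '[[50,[0.2,0,0],0],[50,[0.3,0,0],0],[50,[0.33,0,0],0],[50,[0.33,0,0.03],0],[50,[0.33,0,0.08],0]]' 20; python3 - <<'E'
from h import *
cv2.imwrite("pics/w5.png",camera("wrist"))
s=camera("scene");zoom(s,130,90,320,240,2.5,"pics/s5z.png")
E
```

```text
time_s: 10.62
eef_pos: [0.5741, 0.0037, 0.0817]
ee_rot: [[-0.993, 0.114, 0.007], [0.114, 0.993, -0.002], [-0.007, -0.001, -1.0]]
wrist_force: [1.4, -2.6, 7.3]
finger_gap: 0.0597
```

View pics/w5.png

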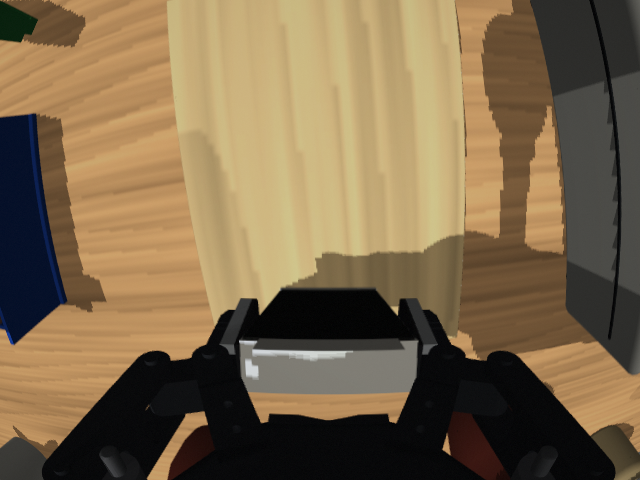

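View pics/s5z.png

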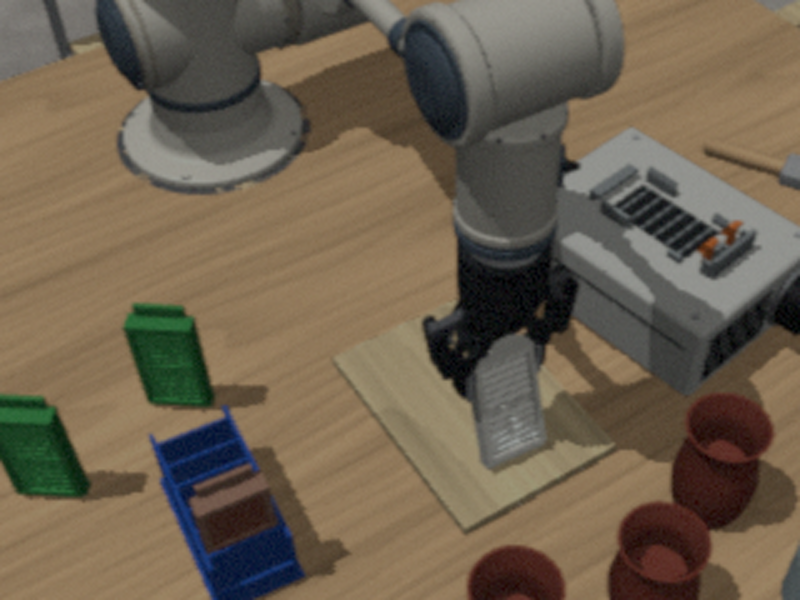

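The filter is leaning about 20° and pivoting in the grip, with the ledge on the board. Continuing.

```bash
python3 -m handwheel '[[50,[0.32,0,0.1],0],[50,[0.32,0,0.12],0],[50,[0.3,0,0.15],0],[50,[0.29,0,0.17],0],[50,[0.27,0,0.2],0],[50,[0.25,0,0.22],0],[50,[0.23,0,0.25],0],[50,[0.21,0,0.26],0],[50,[0.19,0,0.28],0],[50,[0.16,0,0.3],0]]' 20; python3 - <<'E'
from h import *
cv2.imwrite("pics/w6.png",camera("wrist"))
s=camera("scene");zoom(s,130,90,320,240,2.5,"pics/s6z.png")
E
```

```text
time_s: 11.98
eef_pos: [0.5086, 0.0118, 0.0267]
ee_rot: [[-0.993, 0.114, -0.0], [0.114, 0.993, -0.0], [0.0, -0.0, -1.0]]
wrist_force: [0.8, -3.6, 3.1]
finger_gap: 0.06
```

View pics/w6.png

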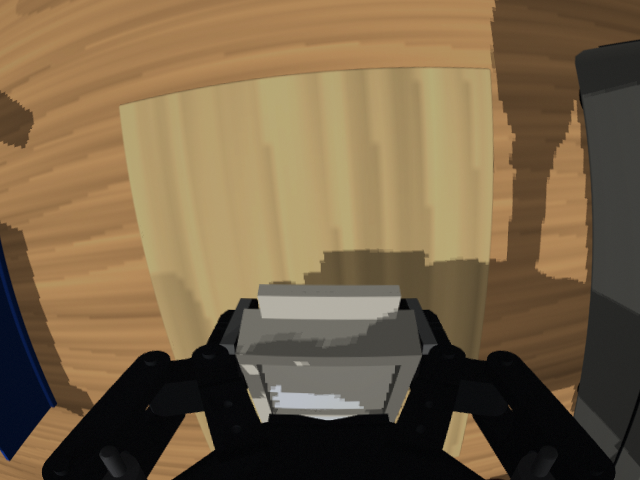

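View pics/s6z.png

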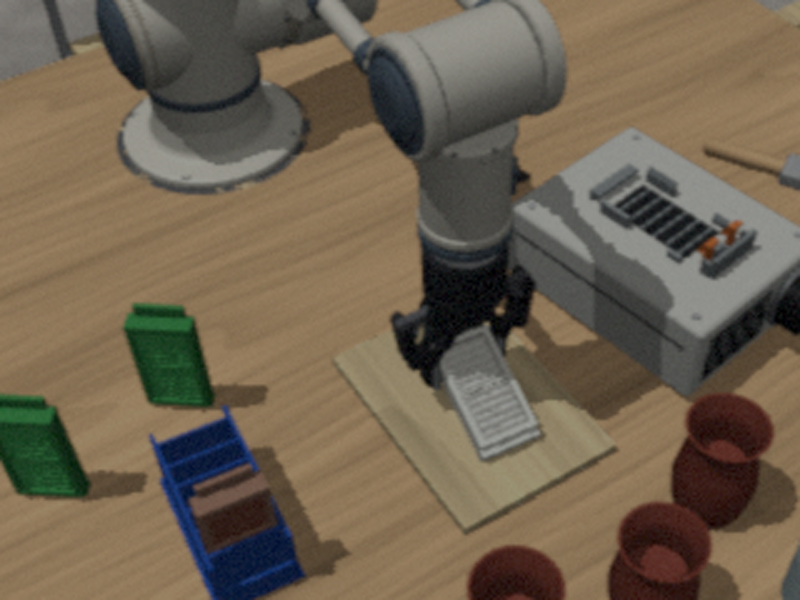

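It is tilted about 70° with the pleats turning up. I'll go a bit lower, then release and raise clear.

```bash
python3 -m handwheel '[[50,[0.1,0,0.25],0],[50,[0,0,0],0],[64,[0,0,0],0],[85,[0,0,0],0],[85,[0,0,0],0],[85,[0,0,0],0],[85,[0,0,-0.4],0],[85,[0,0,-1],0],[85,[-0.3,0,-1],0],[85,[-0.8,0,-1],0],[85,[-1,0,0],0],[85,[0,0,0],0]]' 20; python3 - <<'E'
from h import *
i=camera_info("wrist")
w=camera("wrist");cv2.imwrite("pics/w7.png",w)
np.save("i7.npy",i,allow_pickle=True)
s=camera("scene");zoom(s,130,90,320,240,2.5,"pics/s7z.png");cv2.imwrite("pics/s7.png",s)
E
```

```text
time_s: 13.58
eef_pos: [0.5596, 0.006, 0.1068]
ee_rot: [[-0.993, 0.114, 0.001], [0.114, 0.993, -0.0], [-0.001, 0.0, -1.0]]
wrist_force: [-1.1, -0.1, -0.2]
finger_gap: 0.0852
```

View pics/w7.png

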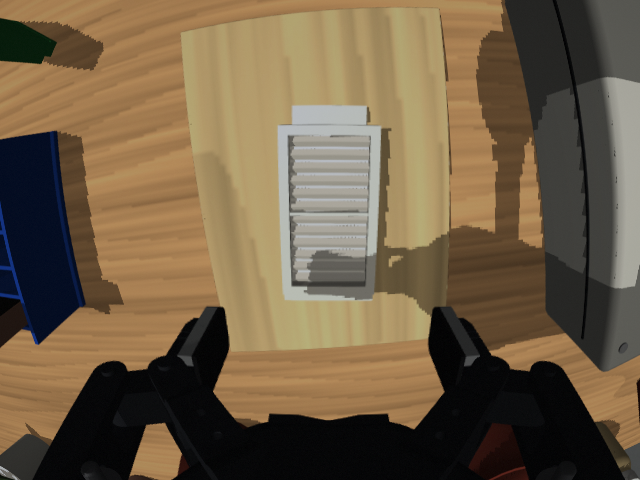

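View pics/s7z.png

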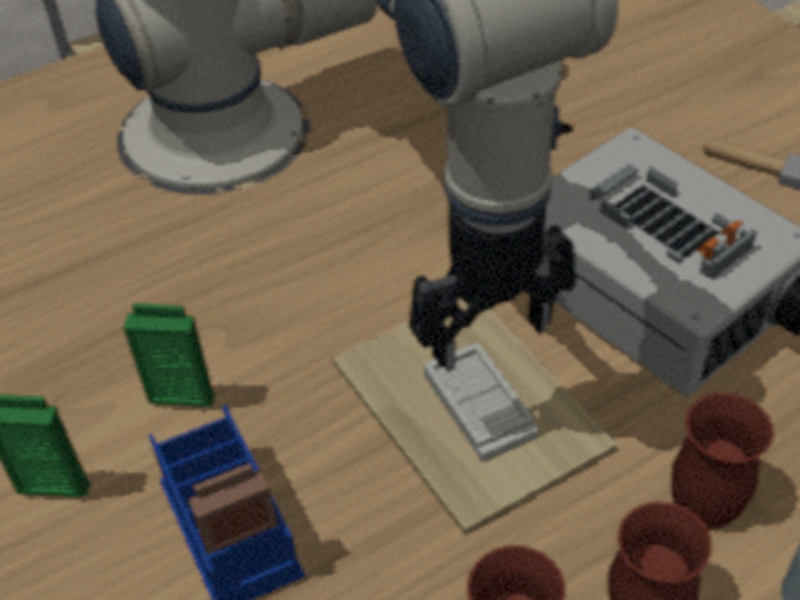

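The filter lies flat on the board with its pleats up. In the wrist view, the tongue tip is at (292-368,106), the block's tongue-end corners are at (278,126) and (381,127), and the far corners at about (284,298) and (374,298). Computing its pose.

```bash
python3 - <<'E'
from h import *
w=cv2.imread("pics/w7.png");zoom(w,260,90,140,220,2.7,"pics/z7.png")
i=np.load("i7.npy",allow_pickle=True).item()
P=onz("wrist",[(278,126),(381,127)],.032,i);print(P,np.linalg.norm(P[0]-P[1]))
Q=onz("wrist",[(292.5,106),(367.5,106.5)],.017,i);print(Q,np.linalg.norm(Q[0]-Q[1]))
E
```

```text
[[ 0.4792 -0.0127  0.032 ]
 [ 0.4866  0.0463  0.032 ]] 0.059428452051934574
[[ 0.4681 -0.0043  0.017 ]
 [ 0.4737  0.0413  0.017 ]] 0.04587425945503135
```

View pics/z7.png

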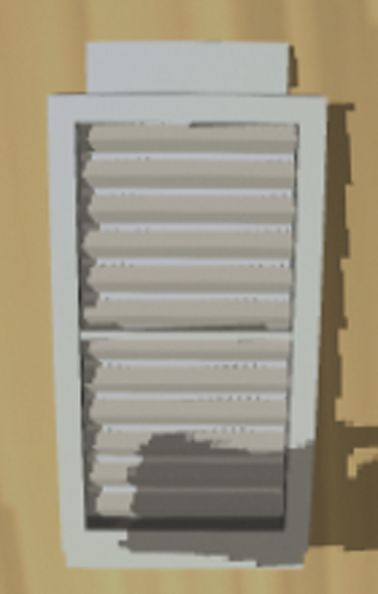

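The widths come out at 59.4 and 45.9 mm against 60 and 46 mm, so the measurement holds. The filter's origin is about (0.5365,0.010) with yaw -7.3°. I'll grip it at filter x≈+15, low on the block.

```bash
python3 -m handwheel '[[85,[0.33,0.04,0.6],0.09],[85,[0,0,0.9],0],[85,[0,0,0.9],0],[85,[0,0,0.7],0],[85,[0,0,0.4],0],[85,[0,0,0.2],0],[85,[0,0,0],0],[50,[0,0,0],0],[50,[0,0,0],0],[50,[0,0,0],0],[50,[0,0,0],0],[50,[0,0,0],0]]' 20; python3 -m handwheel '[[50,[0,0,-0.3],0],[50,[0,0,-0.6],0],[50,[0,0,-1],0],[50,[0,0,-1],0],[50,[0,0,-1],0],[50,[0,0,-1],0],[50,[0,0,-0.8],0],[50,[0,0,-0.5],0],[50,[0,0,0],0]]'; python3 - <<'E'
from h import *
w=camera("wrist");cv2.imwrite("pics/w8.png",w)
E
```

```text
time_s: 15.18
eef_pos: [0.5512, 0.0081, 0.0145]
ee_rot: [[-0.992, 0.126, 0.002], [0.126, 0.992, -0.0], [-0.002, 0.0, -1.0]]
wrist_force: [0.5, -0.5, 5.7]
finger_gap: 0.0593
time_s: 16.3
eef_pos: [0.551, 0.0081, 0.1695]
ee_rot: [[-0.992, 0.126, 0.002], [0.126, 0.992, -0.0], [-0.002, 0.0, -1.0]]
wrist_force: [-0.0, 0.2, -1.0]
finger_gap: 0.0591
```

View pics/w8.png

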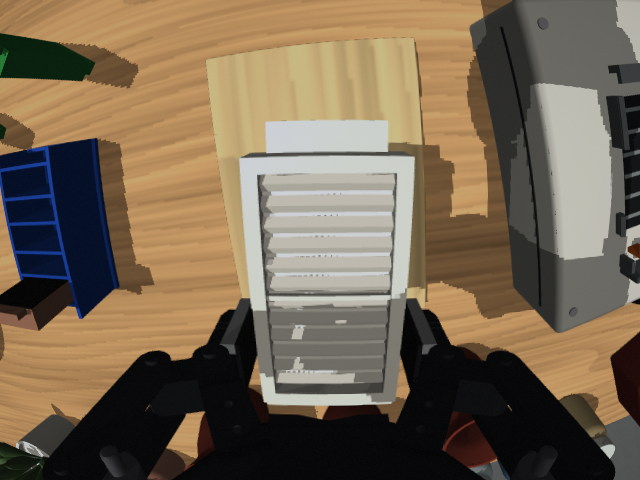

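The filter is held level, with its tongue at (266-388, 121-150). I'll move so the wrist camera sees the bay from close by, turning toward the extractor's yaw as I go.

```bash
python3 -m handwheel '[[50,[0.1,0.6,0],0],[50,[0.15,1,0],0],[50,[0.15,1,0],0],[50,[0.1,1,0],0],[50,[0.06,0.85,0],0],[50,[0,0,0],-0.7],[50,[0,0,0],-0.7],[50,[0,0,0],-0.6],[50,[0,0,0],0],[50,[0,0,0],0]]'; python3 - <<'E'
from h import *
i=camera_info("wrist");np.save("i9.npy",i,allow_pickle=True)
w=camera("wrist");cv2.imwrite("pics/w9.png",w)
t=camera("top");cv2.imwrite("pics/t9.png",t)
E
```

```text
time_s: 17.6
eef_pos: [0.5506, 0.1206, 0.1682]
ee_rot: [[-0.989, -0.151, -0.001], [-0.151, 0.989, -0.0], [0.001, 0.0, -1.0]]
wrist_force: [0.2, 0.4, -1.3]
finger_gap: 0.0592
```

View pics/w9.png

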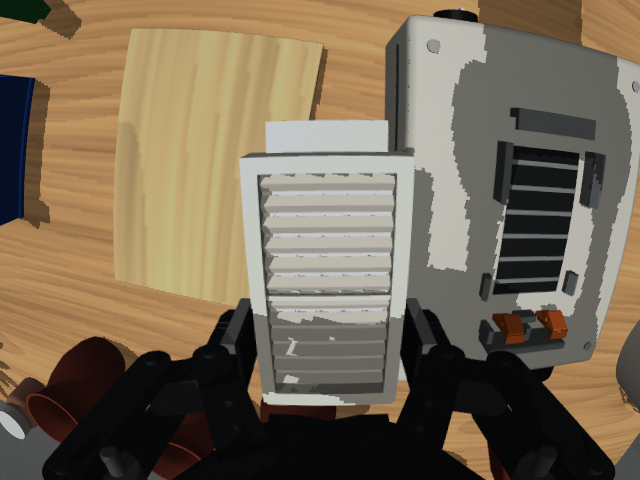

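The whole bay is visible: the lip is at (512-596, 108-140), the cheeks at (503,172), (594,180), (487,286) and (570,283), and the catches at (508,328) and (551,324). Zooming in for accurate corners.

```bash
python3 - <<'E'
from h import *
w=cv2.imread("pics/w9.png");zoom(w,475,95,150,120,5,"pics/z9a.png");zoom(w,470,260,150,110,5,"pics/z9b.png")
E
```

```text
(no output)
```

View pics/z9a.png

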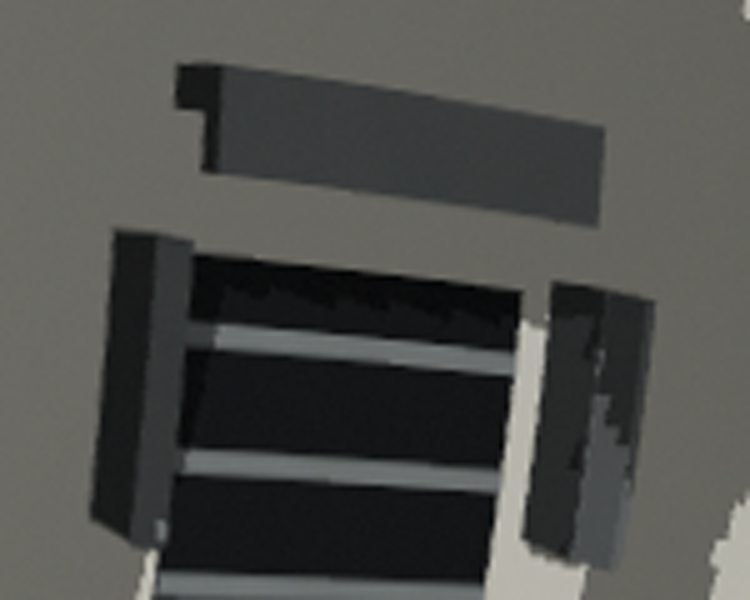

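View pics/z9b.png

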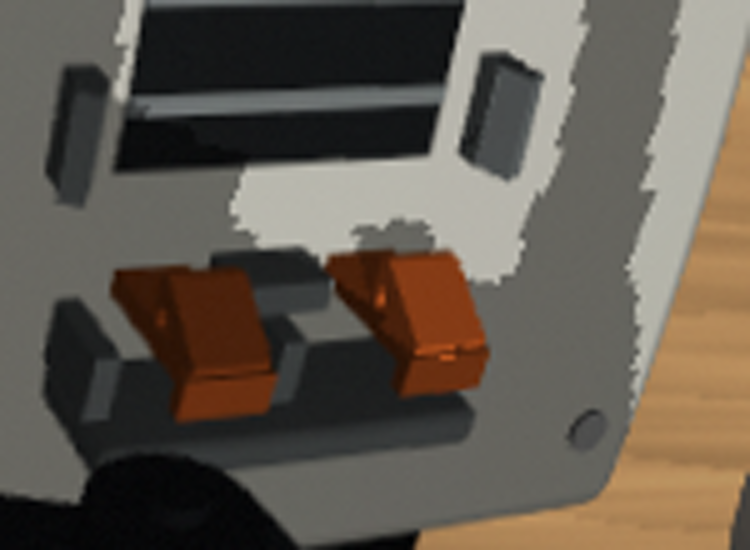

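```bash
python3 - <<'E'
from h import *
from scipy.optimize import least_squares
i=np.load("i9.npy",allow_pickle=True).item()
z=.1
B=np.array([(-60,-30,12),(-60,30,12),(-60,-30,8),(57.5,-24,14.5),(57.5,12,14.5)])/1000
uv=np.array([(518.6,129.4),(594.6,140.4),(516,129),(492.6,318),(536.6,313.6)])
def W(p,B):
    c,s=np.cos(p[2]),np.sin(p[2]);return np.c_[p[0]+c*B[:,0]-s*B[:,1],p[1]+s*B[:,0]+c*B[:,1],z+B[:,2]]
f=lambda p:(proj("wrist",W(p,B),i)-uv).ravel()
r=least_squares(f,[.508,.252,.15]);print("wrist",r.x,np.degrees(r.x[2]),r.fun)
f2=lambda p:(proj("wrist",W(p,B[:3]),i)-uv[:3]).ravel()
r2=least_squares(f2,[.508,.252,.15]);print("lip only",r2.x,np.degrees(r2.x[2]),r2.fun)
G=onz("wrist",[(514,145.6),(579.6,153),(556.4,290.6),(492.4,294.4)],.1,i);print(G,G[:2].mean(0),G[2:].mean(0))
c,s=np.cos(r.x[2]),np.sin(r.x[2]);print("grille in bay",(G[:,:2]-r.x[:2])@np.array([[c,-s],[s,c]]))
# top cam
Bt=np.array([(-60,30,12),(-60,-30,12)])/1000;ut=np.array([(152,305.6),(185,298.6)])
print("top pred",proj("top",W(r.x,Bt)),ut, proj("top",W(r.x,B[3:])))
t=cv2.imread("pics/t9.png");zoom(t,95,190,160,150,4,"pics/t9z.png")
# filter in gripper: tongue tip
print(onz("wrist",[(266,121),(388,121)],.1682-.0025+.005,i),onz("wrist",[(241,157),(414,155)],.1682+.0175,i))
E
```

```text
wrist [0.5106 0.2522 0.0922] 5.281398609739338 [-0.7852 -0.5393 -0.7039  4.2679 -1.3481 -0.49    0.9663 -3.4539  1.4798
  0.161 ]
lip only [0.5089 0.2558 0.1432] 8.205356321780645 [ 0.1094 -0.0304  0.4607  0.0401 -0.4625  0.0093]
[[0.4634 0.223  0.1   ]
 [0.4556 0.2754 0.1   ]
 [0.5541 0.2903 0.1   ]
 [0.5623 0.2363 0.1   ]] [0.4595 0.2492 0.1   ] [0.5582 0.2633 0.1   ]
grille in bay [[-0.0497 -0.0248]
 [-0.0527  0.0281]
 [ 0.0467  0.0339]
 [ 0.0499 -0.0206]]
top pred [[151.473  303.4395]
 [183.5434 297.9863]] [[152.  305.6]
 [185.  298.6]] [[173.1001 237.3341]
 [154.294  240.4587]]
[[0.4738 0.0867 0.1707]
 [0.4671 0.1315 0.1707]] [[0.4865 0.0821 0.1857]
 [0.4771 0.14   0.1857]]
```

View pics/t9z.png

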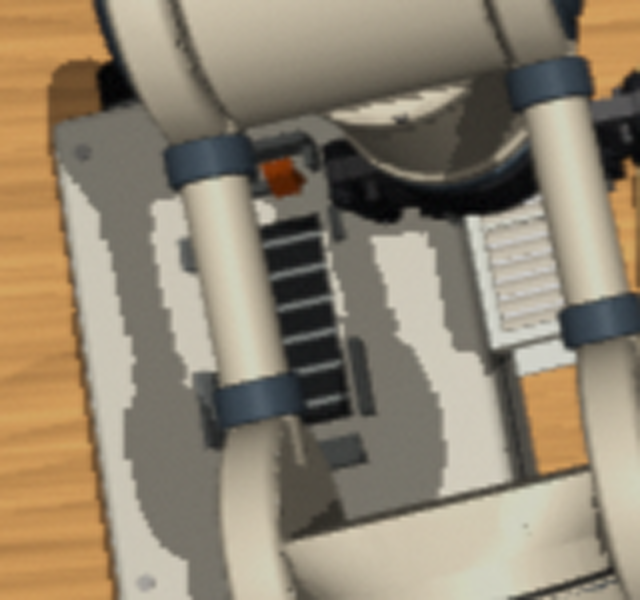

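The fits agree. The lip gives (0.509,0.2558) with yaw 8.2°. The grille centre, taken as symmetric, gives (0.5089,0.2563) with yaw 8.1°. My nose pixels didn't fit, so I dropped them.

The held tongue measures within 0.7 mm of where the TCP says it should be, so I take the bay as (0.509,0.255) with yaw 8.2°.

The tool can't tilt, so I'll tilt the filter in the grip. I'll lower its ledge end onto the robot-side edge of the extractor deck with the rest overhanging.

```bash
python3 -m handwheel '[[50,[0.6,0.45,0],0.06],[50,[0.95,0.72,0],0],[50,[0.95,0.72,0],0],[50,[0.95,0.72,0],0],[50,[0.95,0.72,0],0],[50,[0.95,0.72,0],0],[50,[0.95,0.72,0],0],[50,[0.8,0.6,0],0],[50,[0.4,0.26,0],0],[50,[0,0,0],0],[50,[0,0,0],0]]'; python3 -m handwheel '[[50,[0,0,0.6],0],[50,[0,0,0.8],0],[50,[0,0,0.6],0],[50,[0,0,0.3],0],[50,[0,0,0],0]]'; python3 - <<'E'
from h import *
w=camera("wrist");cv2.imwrite("pics/w10.png",w)
s=camera("scene");zoom(s,200,50,260,195,3,"pics/s10z.png")
E
```

```text
time_s: 19.08
eef_pos: [0.3454, 0.2321, 0.1685]
ee_rot: [[-0.99, -0.143, 0.0], [-0.143, 0.99, -0.0], [-0.0, -0.0, -1.0]]
wrist_force: [0.1, 0.5, -1.1]
finger_gap: 0.0592
time_s: 19.7
eef_pos: [0.3445, 0.2323, 0.1102]
ee_rot: [[-0.99, -0.144, -0.001], [-0.144, 0.99, -0.001], [0.001, -0.0, -1.0]]
wrist_force: [-0.5, 0.6, -1.8]
finger_gap: 0.0595
```

View pics/w10.png

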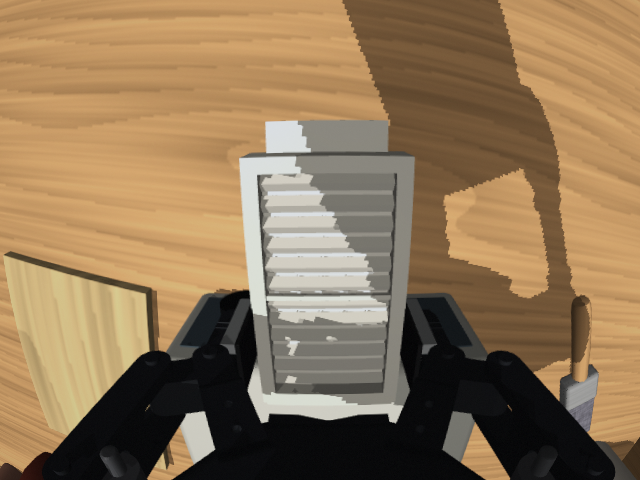

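View pics/s10z.png

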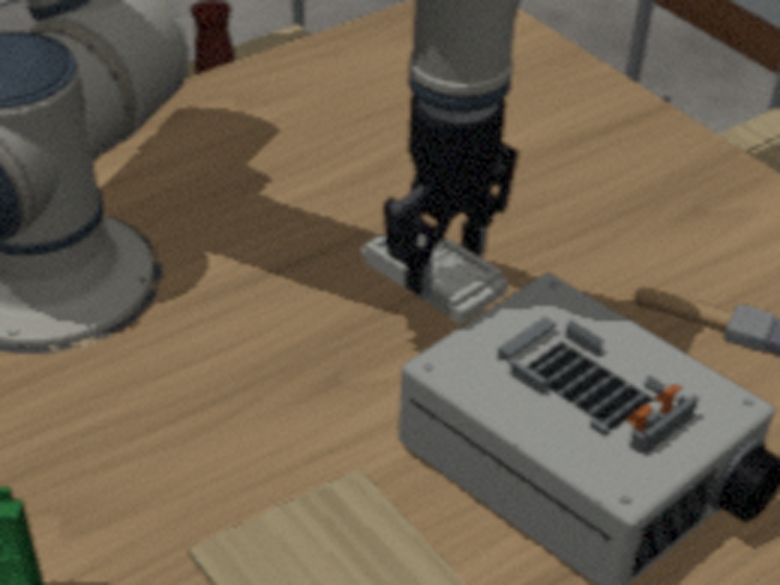

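The filter overhangs, with its ledge just over the deck edge. I'll nudge 3 mm further on and press down to tilt it.

```bash
python3 -m handwheel '[[50,[-0.12,0,0],0],[50,[0,0,0.2],0],[50,[0,0,0.15],0],[50,[0,0,0.12],0],[50,[0,0,0.12],0]]'; python3 -m handwheel '[[50,[0,0,0.12],0],[50,[0,0,0.1],0]]';  python3 - <<'E'
from h import *
w=camera("wrist");cv2.imwrite("pics/w11.png",w)
s=camera("scene");zoom(s,200,50,260,195,3,"pics/s11z.png")
E
```

```text
time_s: 20.42
eef_pos: [0.3473, 0.2331, 0.0972]
ee_rot: [[-0.99, -0.144, -0.001], [-0.144, 0.99, 0.001], [0.001, 0.001, -1.0]]
wrist_force: [-6.0, -1.7, 7.3]
finger_gap: 0.059
time_s: 20.68
eef_pos: [0.347, 0.2331, 0.0916]
ee_rot: [[-0.99, -0.144, -0.002], [-0.144, 0.99, 0.0], [0.001, 0.001, -1.0]]
wrist_force: [-7.4, -1.2, 7.3]
finger_gap: 0.0596
```

View pics/w11.png

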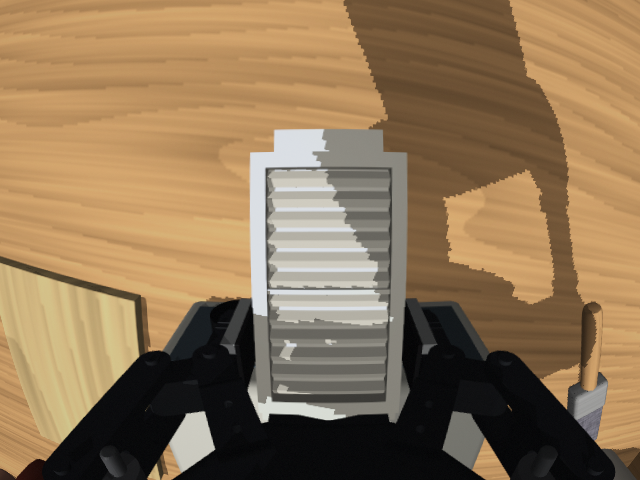

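View pics/s11z.png

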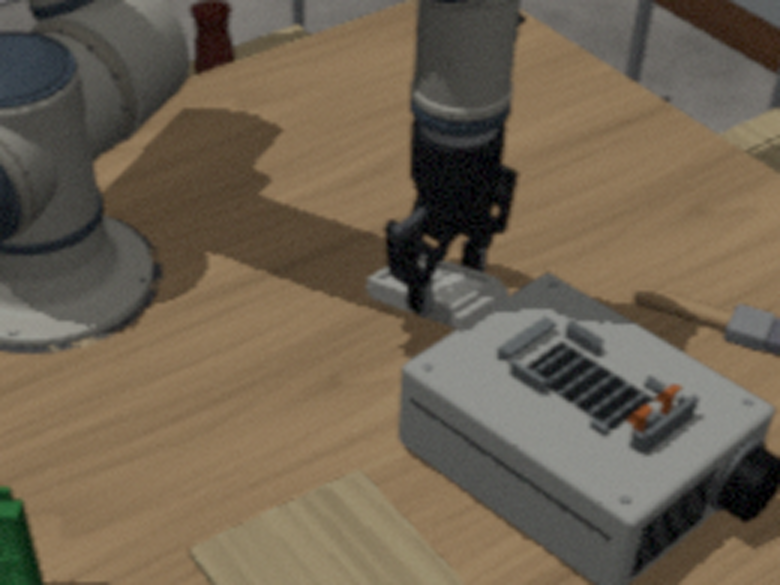

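It is tilting at only about 7 N. In the wrist view, the tongue tip is now at (275-383,130) and the block's tongue-end corners are at (250,153) and (407,153). I'll fit the tilt and the tongue position in the tool frame.

```bash
cat > fit.py <<'E'
from h import *
from scipy.optimize import least_squares
def rel():
    # camera in tool frame (constant)
    i=camera_info("wrist");s=get_state();R=s["ee_rot"]
    return dict(K=i["K"],eye=R.T@(i["eye"]-s["eef_pos"]),rotation=R.T@i["rotation"])
# filter frame in tool frame: filter x -> -tool x, y-> +tool y , z -> -tool z ; tilt th raises catch end
def TF(p,L):
    a,b,h,th=p; c,s=np.cos(th),np.sin(th)
    L=np.asarray(L)/1000
    X=c*L[:,0]-s*L[:,2]; Z=s*L[:,0]+c*L[:,2]
    return np.c_[-(a+X), b+L[:,1], -(h+Z)]
def fit(uv,L,p0):
    r=rel();f=lambda p:(proj("wrist",TF(p,L),r)-uv).ravel()
    q=least_squares(f,p0);return q.x,q.fun
LOC=[(-66,-23,5),(-66,23,5),(-54,-30,20),(-54,30,20)]
E
python3 - <<'E'
from fit import *
print(rel())
p,e=fit(np.array([(266,121),(388,121),(241,157),(414,155)]),LOC,[-.015,0,-.0025,0]);print("flat",p,np.degrees(p[3]),e)
p,e=fit(np.array([(275,130),(383,129),(250,153),(407,153)]),LOC,[-.015,0,-.0025,.2]);print("tilt",p,np.degrees(p[3]),e)
print("tip low",TF(p,[(-66,0,0)]))
E
```

```text
{'K': array([[371.6483,   0.    , 328.2109],
       [  0.    , 371.6483, 238.4487],
       [  0.    ,   0.    ,   1.    ]]), 'eye': array([ 0.0816,  0.0012, -0.1416]), 'rotation': array([[-0.0013,  0.9481,  0.3179],
       [ 1.    ,  0.0012,  0.0006],
       [ 0.0002,  0.3179, -0.9481]])}
flat [-0.0149  0.0008 -0.0043  0.0148] 0.8493906090702258 [ 0.5545  0.0671 -0.0307 -0.1538 -0.4436 -0.8144 -0.0969  0.8968]
tilt [-0.0117  0.0014 -0.0065  0.2312] 13.244777260863197 [-0.6517 -0.4126  0.0547  0.4758  0.4802  0.0513  0.0509 -0.1116]
tip low [[0.0759 0.0014 0.0216]]
```

The flat case fits well, with a bias of about 1° and 1-2 mm. The tilt is about 13°, so I'll press 3 mm more and then lift off.

```bash
python3 -m handwheel '[[50,[0,0,0.12],0],[50,[0,0,0],0]]';python3 -m handwheel '[[50,[0,0,-0.4],0],[50,[0,0,-0.9],0],[50,[0,0,-0.9],0],[50,[0,0,-0.8],0],[50,[0,0,-0.5],0],[50,[0,0,0],0]]';  python3 - <<'E'
from h import *
w=camera("wrist");cv2.imwrite("pics/w12.png",w);zoom(w,230,100,200,150,4,"pics/z12.png")
E
```

```text
time_s: 21.02
eef_pos: [0.347, 0.233, 0.0884]
ee_rot: [[-0.99, -0.144, -0.002], [-0.144, 0.99, 0.0], [0.001, 0.001, -1.0]]
wrist_force: [-6.7, -0.8, 3.9]
finger_gap: 0.0597
time_s: 21.78
eef_pos: [0.3483, 0.2331, 0.1762]
ee_rot: [[-0.99, -0.144, 0.002], [-0.144, 0.99, 0.001], [-0.002, 0.001, -1.0]]
wrist_force: [-0.6, -0.1, -1.7]
finger_gap: 0.0593
```

View pics/z12.png

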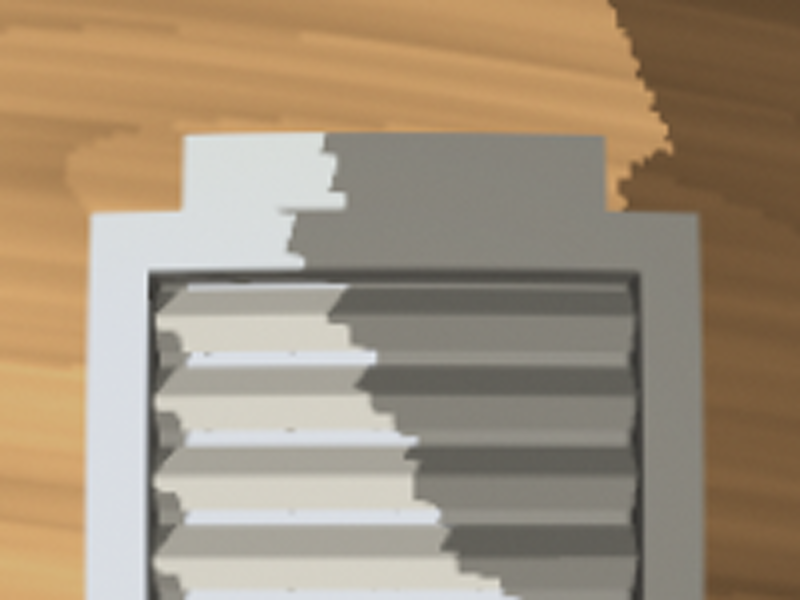

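```bash
python3 - <<'E'
from fit import *
p,e=fit(np.array([(275.8,133.4),(381,133.2),(252.4,153.2),(404.8,153.2)]),LOC,[-.012,0,-.0065,.2]);print("tilt",p,np.degrees(p[3]),e)
T=TF(p,[(-66,0,0),(-66,0,5),(-54,0,20),(62,0,0),(62,0,13)]);print("pts tool",T)
s=get_state();W=s["eef_pos"]+T@s["ee_rot"].T
b=np.array([.509,.255,.1]);y=np.radians(8.2);R=np.array([[np.cos(y),-np.sin(y),0],[np.sin(y),np.cos(y),0],[0,0,1]])
print("bay",(W-b)@R, (s["eef_pos"]-b)@R)
E
```

```text
tilt [-0.0109  0.0013 -0.0063  0.3068] 17.58044514187139 [-0.054  -0.0296  0.2234  0.0501  0.009   0.0767 -0.1608 -0.0963]
pts tool [[ 0.0738  0.0013  0.0262]
 [ 0.0753  0.0013  0.0215]
 [ 0.0684  0.0013  0.0035]
 [-0.0482  0.0013 -0.0124]
 [-0.0443  0.0013 -0.0248]]
bay [[-0.2363  0.0023  0.049 ]
 [-0.2379  0.0023  0.0537]
 [-0.2309  0.0023  0.0717]
 [-0.1143  0.0025  0.0876]
 [-0.1183  0.0025  0.1   ]] [-0.1626  0.0011  0.0752]
```

The tilt is about 17°, within the wanted range. The tongue's lower edge is about 74 mm ahead of the TCP and 25 mm below it. Moving over the bay with the tongue behind the lip so I can check alignment.

```bash
python3 -m handwheel '[[50,[-0.5,0,0],0],[50,[-0.9,0,0],0],[50,[-1,0,0],0],[50,[-1,0,0],0],[50,[-1,0,0],0],[50,[-1,0,0],0],[50,[-1,-0.04,0],0],[50,[-0.9,0,0],0],[50,[-0.5,0,0],0],[50,[-0.3,0,0],0],[50,[0,0,0],0],[50,[0,0,0],0]]';python3 -m handwheel '[[50,[0,0,0.4],0],[50,[0,0,0.5],0],[50,[0,0,0.3],0],[50,[0,0,0],0],[50,[0,0,0],0]]';  python3 - <<'E'
from h import *
i=camera_info("wrist");np.save("i13.npy",i,allow_pickle=True)
w=camera("wrist");cv2.imwrite("pics/w13.png",w);zoom(w,230,60,200,150,4,"pics/z13.png")
s=camera("scene");zoom(s,260,70,240,180,3.3,"pics/s13z.png")
E
```

```text
time_s: 23.32
eef_pos: [0.548, 0.2611, 0.1755]
ee_rot: [[-0.99, -0.144, 0.0], [-0.144, 0.99, 0.0], [-0.0, 0.0, -1.0]]
wrist_force: [-0.2, -0.4, -0.3]
finger_gap: 0.0591
time_s: 23.95
eef_pos: [0.5485, 0.261, 0.1455]
ee_rot: [[-0.99, -0.144, 0.0], [-0.144, 0.99, 0.0], [-0.0, 0.0, -1.0]]
wrist_force: [0.6, 0.7, -0.3]
finger_gap: 0.0592
```

View pics/w13.png

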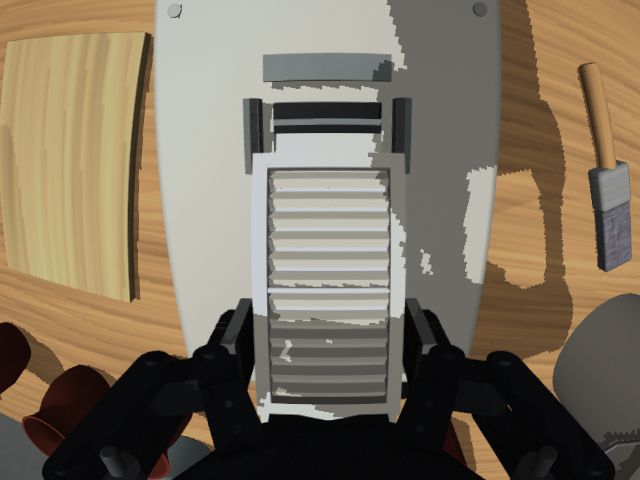

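View pics/z13.png

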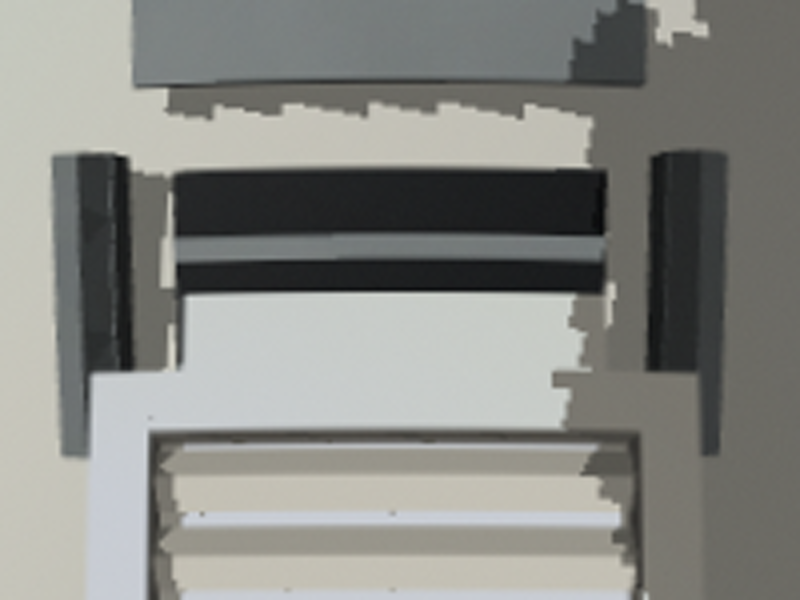

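View pics/s13z.png

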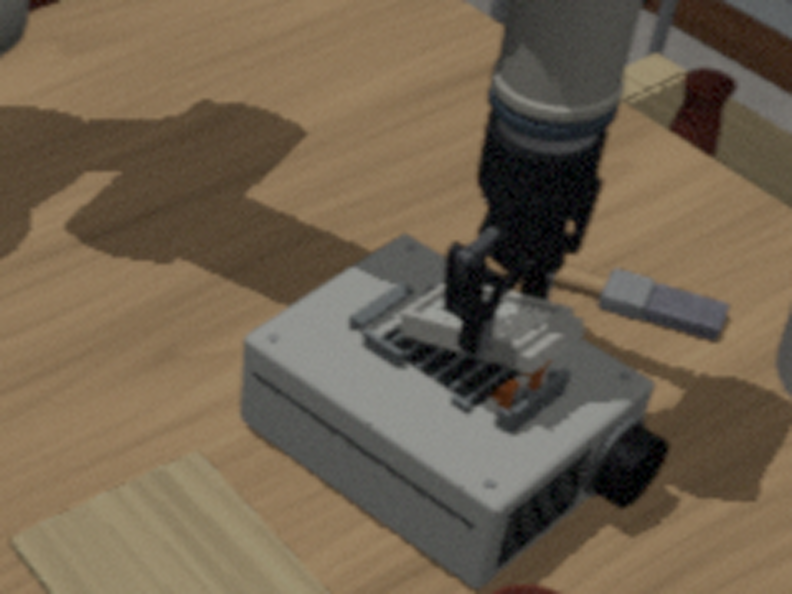

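The alignment looks good: the tongue is centred between the cheeks, with the lip front edge at (263.5,81.5)-(391,81). Measuring the lip and tongue in the same picture.

```bash
python3 - <<'E'
from fit import *
i=np.load("i13.npy",allow_pickle=True).item()
s=get_state();R=s["ee_rot"]
L=onz("wrist",[(263.5,81.5),(391.2,81)],.112,i)
G=onz("wrist",[(230+176/4,60+172/4),(230+606/4,60+170/4)],.1,i)
b=np.array([.509,.255,.1]);y=np.radians(8.2);Rb=np.array([[np.cos(y),-np.sin(y),0],[np.sin(y),np.cos(y),0],[0,0,1]])
for n,A in(("lip",L),("grille",G)):
    T=(A-s["eef_pos"])@R;print(n,"tool",T,T.mean(0),"bay",((A-b)@Rb))
r=rel();p=[-.0109,.0,-.0045,.30]
p,e=fit(np.array([(230+183/4,60+293/4),(252.4,153.2),(404.8,153.2)]),[LOC[0],LOC[2],LOC[3]],p);print(p,np.degrees(p[3]),e);print(TF(p,[(-66,0,0)]))
print("tcp bay",(s["eef_pos"]-b)@Rb)
E
```

```text
lip tool [[ 0.0999 -0.0288  0.0338]
 [ 0.1     0.0304  0.0338]] [0.1    0.0008 0.0338] bay [[-0.0598 -0.0286  0.012 ]
 [-0.06    0.0307  0.012 ]]
grille tool [[ 0.09   -0.0257  0.0458]
 [ 0.0901  0.0276  0.0458]] [0.0901 0.0009 0.0458] bay [[-0.0498 -0.0254  0.    ]
 [-0.05    0.0279  0.    ]]
[-0.0109  0.0014 -0.0063  0.3041] 17.425107243749885 [ 0.0034 -0.0003  0.0002  0.0871  0.0021 -0.0869]
[[0.0738 0.0014 0.026 ]]
tcp bay [0.0401 0.0004 0.0459]
```

The filter is within about 0.5 mm laterally. The tongue tip is 26 mm short of the lip edge. Forward 20 mm, then down gently to touch the deck in front of the lip.

```bash
python3 -m handwheel '[[50,[0.3,-0.02,0],0],[50,[0.4,0,0.2],0],[50,[0.1,0,0.3],0],[50,[0,0,0.16],0],[50,[0,0,0],0]]';python3 -m handwheel '[[50,[0,0,0.05],0],[50,[0,0,0.05],0]]';python3 -m handwheel '[[50,[0,0,0.04],0],[50,[0,0,0],0]]';  python3 - <<'E'
from h import *
w=camera("wrist");cv2.imwrite("pics/w14.png",w);zoom(w,230,60,200,150,4,"pics/z14.png")
E
```

```text
time_s: 24.68
eef_pos: [0.5284, 0.2575, 0.128]
ee_rot: [[-0.99, -0.144, -0.001], [-0.144, 0.99, -0.0], [0.001, -0.0, -1.0]]
wrist_force: [-0.4, -0.2, -1.8]
finger_gap: 0.0594
time_s: 24.92
eef_pos: [0.5289, 0.2577, 0.1264]
ee_rot: [[-0.99, -0.144, 0.0], [-0.144, 0.99, 0.0], [-0.0, 0.0, -1.0]]
wrist_force: [-0.2, 0.2, -1.3]
finger_gap: 0.0595
time_s: 25.18
eef_pos: [0.5288, 0.2577, 0.1255]
ee_rot: [[-0.99, -0.144, 0.0], [-0.144, 0.99, 0.0], [-0.0, 0.0, -1.0]]
wrist_force: [-0.1, 0.7, 0.2]
finger_gap: 0.0592
```

View pics/z14.png

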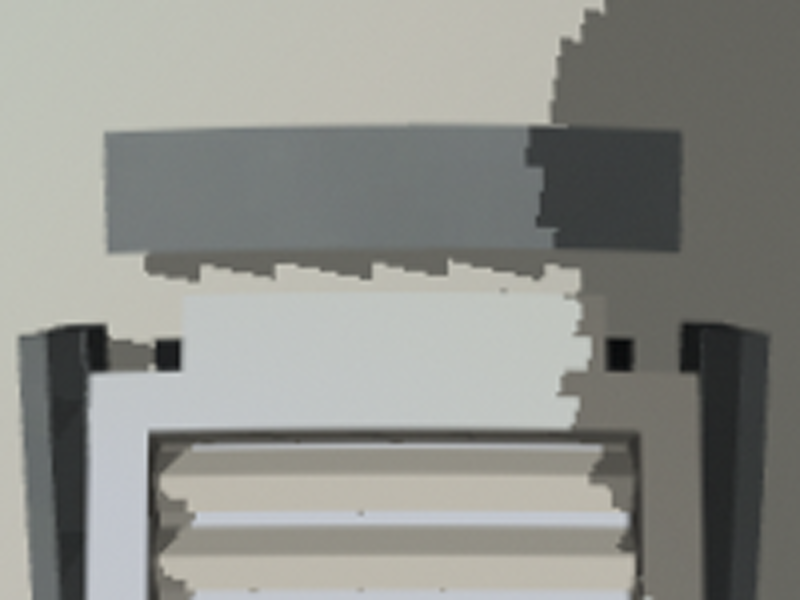

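The tongue lies just ahead of the lip and within its width, with the cheeks clear on both sides. The tongue front edge is at row ~133 and the lip front at ~122. One more millimetre to confirm touch.

```bash
python3 -m handwheel '[[50,[0,0,0.04],0],[50,[0,0,0],0]]'; python3 -m handwheel '[[50,[0.1,0,0],0],[50,[0.12,0,0],0],[50,[0.1,0,0],0],[50,[0,0,0],0]]'; python3 - <<'E'
from h import *
w=camera("wrist");cv2.imwrite("pics/w15.png",w);zoom(w,230,60,200,150,4,"pics/z15.png")
s=camera("scene");zoom(s,260,70,240,180,3.3,"pics/s15z.png")
E
```

```text
time_s: 25.48
eef_pos: [0.529, 0.2577, 0.1249]
ee_rot: [[-0.99, -0.144, 0.001], [-0.144, 0.99, 0.0], [-0.001, 0.0, -1.0]]
wrist_force: [0.8, 0.4, 2.6]
finger_gap: 0.0591
time_s: 25.98
eef_pos: [0.5207, 0.2565, 0.1246]
ee_rot: [[-0.99, -0.144, 0.001], [-0.144, 0.99, 0.0], [-0.001, 0.0, -1.0]]
wrist_force: [2.8, 0.2, 4.0]
finger_gap: 0.0593
```

View pics/z15.png

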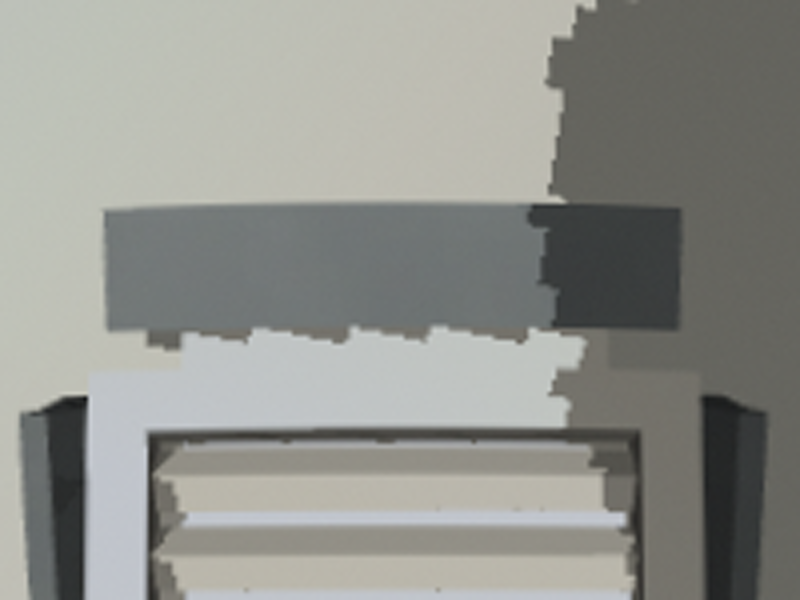

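View pics/s15z.png

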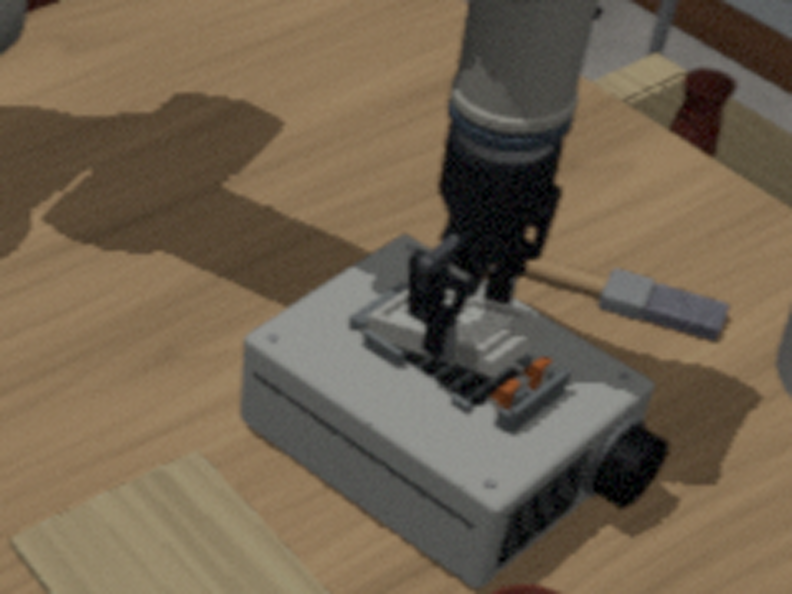

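The tongue's front edge has passed under the lip, which covers it at row ~142. Pushing on to the heel wall while watching the force.

```bash
python3 -m handwheel '[[50,[0.08,0,0],0],[50,[0.06,0,0],0],[50,[0,0,0],0]]'; python3 -m handwheel '[[50,[0.05,0,0],0],[50,[0,0,0],0]]'; python3 - <<'E'
from h import *
w=camera("wrist");cv2.imwrite("pics/w16.png",w);zoom(w,230,60,200,150,4,"pics/z16.png")
E
```

```text
time_s: 26.45
eef_pos: [0.5174, 0.256, 0.1245]
ee_rot: [[-0.99, -0.144, 0.001], [-0.144, 0.99, 0.0], [-0.001, 0.0, -1.0]]
wrist_force: [4.0, 0.9, 4.6]
finger_gap: 0.0596
time_s: 26.7
eef_pos: [0.5166, 0.2559, 0.1247]
ee_rot: [[-0.99, -0.144, 0.002], [-0.144, 0.99, 0.0], [-0.002, 0.0, -1.0]]
wrist_force: [5.9, 1.1, 4.8]
finger_gap: 0.0595
```

View pics/z16.png

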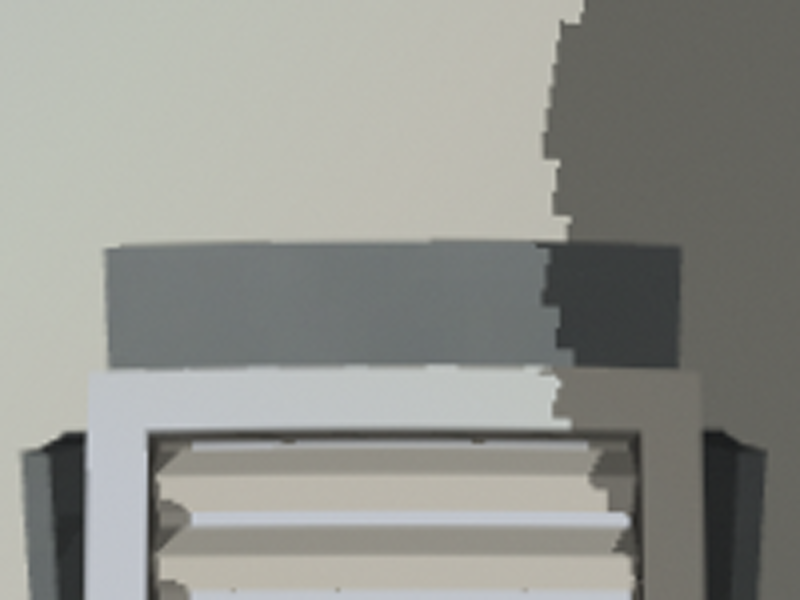

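The tongue is fully under the lip at about -66 mm in the bay, and the force is rising against the heel. Now I'll swing the catch end down in the grip until it rests on the ramps.

```bash
python3 -m handwheel '[[50,[-0.03,0,0.08],0],[50,[-0.03,0,0.08],0],[50,[-0.03,0,0.08],0],[50,[-0.03,0,0.08],0],[50,[0,0,0],0]]'; python3 - <<'E'
from h import *
w=camera("wrist");cv2.imwrite("pics/w17.png",w);zoom(w,230,60,200,150,4,"pics/z17.png")
s=camera("scene");zoom(s,260,70,240,180,3.3,"pics/s17z.png")
E
```

```text
time_s: 27.38
eef_pos: [0.5196, 0.2563, 0.1164]
ee_rot: [[-0.99, -0.144, 0.001], [-0.144, 0.99, 0.0], [-0.001, 0.0, -1.0]]
wrist_force: [5.2, 1.5, 4.4]
finger_gap: 0.0598
```

View pics/w17.png

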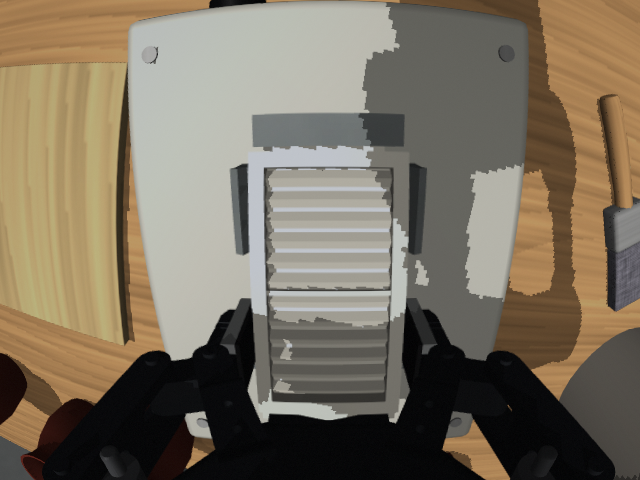

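View pics/s17z.png

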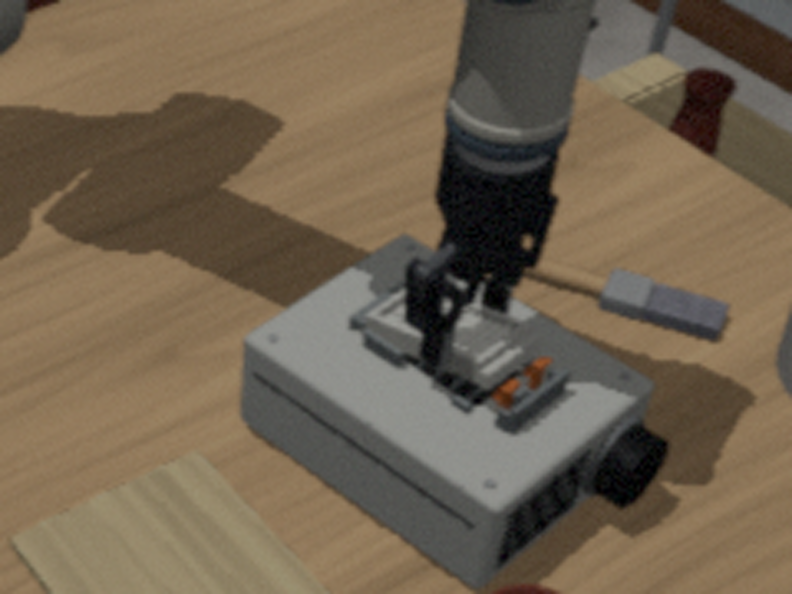

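Still hooked, at about 11°. A little lower, then release, rise and look.

```bash
python3 -m handwheel '[[50,[-0.02,0,0.08],0],[50,[0,0,0],0],[64,[0,0,0],0],[85,[0,0,0],0],[85,[0,0,0],0],[85,[0,0,0],0],[85,[0,0,-0.5],0],[85,[0,0,-1],0],[85,[0,0,-0.8],0],[85,[-0.4,0,-0.4],0],[85,[-0.8,0,0],0],[85,[0,0,0],0]]'; python3 - <<'E'
from h import *
i=camera_info("wrist");np.save("i18.npy",i,allow_pickle=True)
w=camera("wrist");cv2.imwrite("pics/w18.png",w)
s=camera("scene");zoom(s,260,70,240,180,3.3,"pics/s18z.png")
E
```

```text
time_s: 28.98
eef_pos: [0.5499, 0.2606, 0.1823]
ee_rot: [[-0.99, -0.143, 0.0], [-0.143, 0.99, 0.0], [-0.0, 0.0, -1.0]]
wrist_force: [-0.2, -0.4, 0.2]
finger_gap: 0.0849
```

View pics/w18.png

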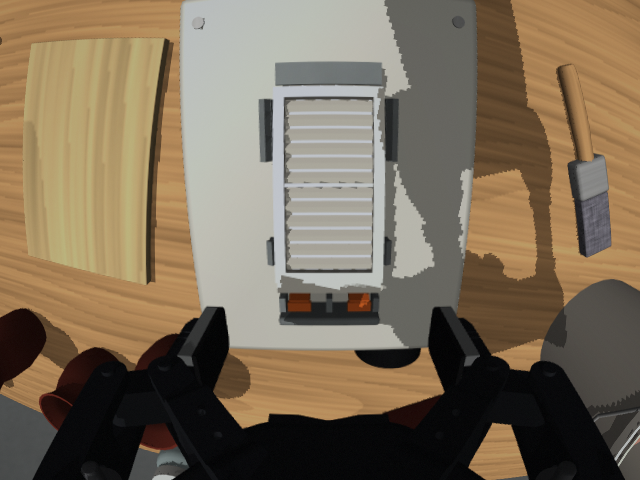

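View pics/s18z.png

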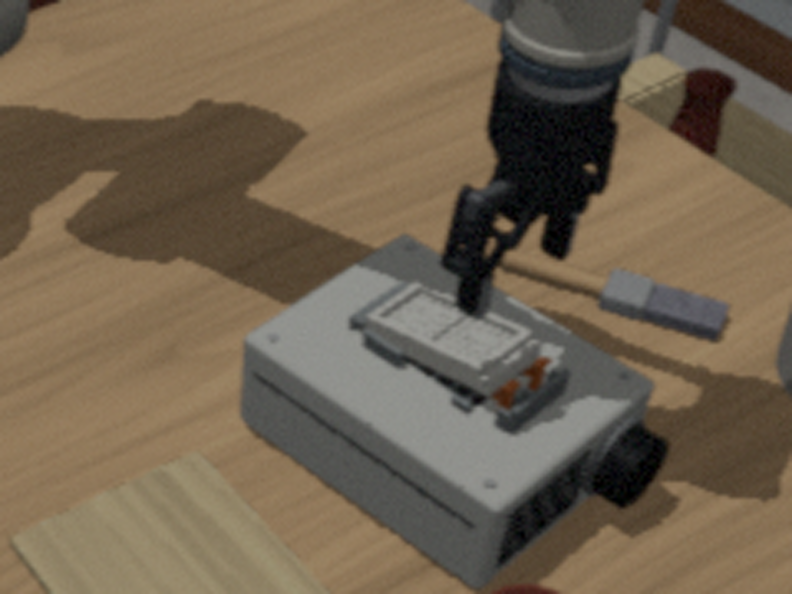

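The filter rests on the ramps, tongue hooked, with its catch end raised above the orange catches at (299,302) and (359,302). I'll close the fingers and press at filter x≈38.

```bash
python3 -m handwheel '[[0,[0.12,0.01,0],0],[0,[0,0,0],0],[0,[0,0,0.3],0],[0,[0,0,0.5],0],[0,[0,0,0.5],0],[0,[0,0,0.2],0],[0,[0,0,0],0]]' 40; python3 -m handwheel '[[0,[0,0,0.1],0],[0,[0,0,0.1],0],[0,[0,0,0.1],0],[0,[0,0,0],0]]'
```

```text
time_s: 29.95
eef_pos: [0.5459, 0.2603, 0.1434]
ee_rot: [[-0.99, -0.144, -0.001], [-0.144, 0.99, -0.001], [0.001, -0.0, -1.0]]
wrist_force: [0.7, 0.1, 0.3]
finger_gap: 0.0002
time_s: 30.45
eef_pos: [0.5464, 0.2605, 0.1375]
ee_rot: [[-0.99, -0.144, 0.001], [-0.144, 0.99, 0.0], [-0.001, 0.0, -1.0]]
wrist_force: [0.1, -0.2, 2.8]
finger_gap: -0.0001
```

```bash
python3 -m handwheel '[[0,[0,0,0.1],0],[0,[0,0,0.1],0],[0,[0,0,0],0]]';python3 -m handwheel '[[0,[0,0,0.1],0],[0,[0,0,0.1],0],[0,[0,0,0],0]]';python3 -m handwheel '[[0,[0,0,0.1],0],[0,[0,0,0.1],0],[0,[0,0,0],0]]'
```

```text
time_s: 30.82
eef_pos: [0.5469, 0.2609, 0.1351]
ee_rot: [[-0.99, -0.144, 0.004], [-0.144, 0.99, 0.002], [-0.004, 0.001, -1.0]]
wrist_force: [-2.3, -0.7, 11.3]
finger_gap: -0.0001
time_s: 31.2
eef_pos: [0.5476, 0.2608, 0.1284]
ee_rot: [[-0.99, -0.144, 0.005], [-0.144, 0.99, 0.002], [-0.005, 0.001, -1.0]]
wrist_force: [3.9, 0.5, 5.2]
finger_gap: 0.0
time_s: 31.58
eef_pos: [0.5477, 0.2607, 0.1233]
ee_rot: [[-0.99, -0.144, 0.004], [-0.144, 0.99, 0.001], [-0.005, 0.001, -1.0]]
wrist_force: [4.4, 0.9, 5.2]
finger_gap: 0.0004
```

```bash
python3 -m handwheel '[[0,[0,0,0.1],0],[0,[0,0,0.08],0],[0,[0,0,0],0]]';python3 -m handwheel '[[0,[0,0,0.08],0],[0,[0,0,0],0]]'; python3 - <<'E'
from h import *
w=camera("wrist");cv2.imwrite("pics/w19.png",w)
s=camera("scene");zoom(s,260,70,240,180,3.3,"pics/s19z.png")
E
```

```text
time_s: 31.95
eef_pos: [0.5473, 0.2607, 0.12]
ee_rot: [[-0.99, -0.144, 0.004], [-0.144, 0.99, 0.001], [-0.004, 0.001, -1.0]]
wrist_force: [1.1, -0.1, 11.3]
finger_gap: 0.0001
time_s: 32.2
eef_pos: [0.5473, 0.2607, 0.12]
ee_rot: [[-0.99, -0.144, 0.005], [-0.144, 0.99, 0.002], [-0.006, 0.001, -1.0]]
wrist_force: [-1.9, -1.6, 17.4]
finger_gap: -0.0003
```

View pics/s19z.png

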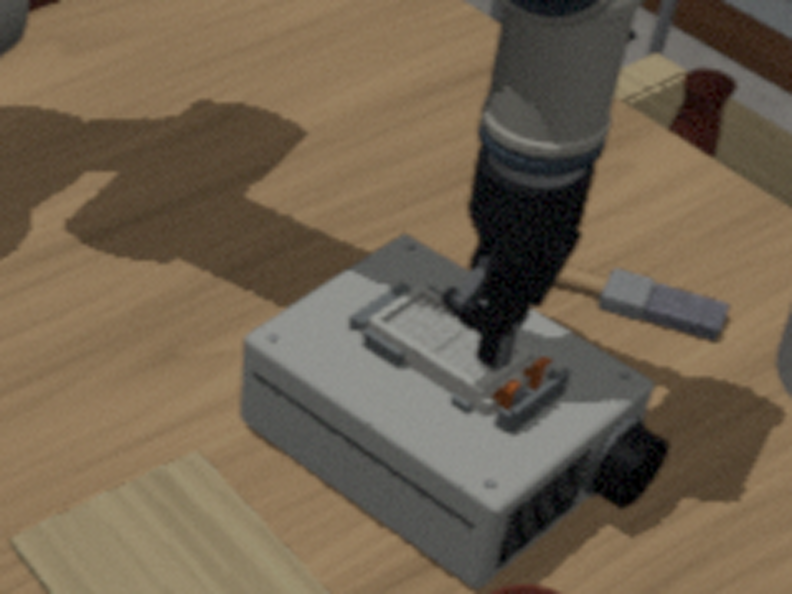

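The TCP is exactly at 0.120, which is the home height, with 17 N pressing against a solid stop. Lifting off and backing away to inspect both catches.

```bash
python3 -m handwheel '[[0,[0,0,-0.3],0],[0,[0,0,-0.8],0],[0,[0,0,-1],0],[0,[0,0,-0.6],0],[0,[-0.6,0,0],0],[0,[-0.9,0,0],0],[0,[0,0,0],0],[0,[0,0,0],0]]'; python3 - <<'E'
from h import *
i=camera_info("wrist");np.save("i20.npy",i,allow_pickle=True)
w=camera("wrist");cv2.imwrite("pics/w20.png",w);zoom(w,230,60,200,150,4,"pics/z20a.png");zoom(w,230,190,200,150,4,"pics/z20b.png")
s=camera("scene");cv2.imwrite("pics/s20.png",s);zoom(s,330,120,120,90,6.6,"pics/s20z.png")
print(proj("wrist",[[0,0,0]],i)[0]*0)
b=np.array([.509,.2555,.1]);y=np.radians(8.2);Rb=np.array([[np.cos(y),-np.sin(y),0],[np.sin(y),np.cos(y),0],[0,0,1]])
for L in [(54,-30,20),(54,30,20),(-54,-30,20),(62,-30,13),(62,30,13),(57.5,12,14.5),(57.5,24,14.5),(57.5,-12,14.5),(57.5,-24,14.5),(66.5,18,14.5)]:
    P=b+Rb@(np.array(L)/1000);print(L,proj("wrist",[P],i)[0],proj("scene",[P])[0])
E
```

```text
time_s: 33.3
eef_pos: [0.5828, 0.2657, 0.1824]
ee_rot: [[-0.99, -0.144, -0.001], [-0.144, 0.99, -0.0], [0.001, -0.0, -1.0]]
wrist_force: [0.1, -0.1, 0.6]
finger_gap: 0.0001
[ 0. -0.]
(54, -30, 20) [274.962  226.6137] [406.0183 188.5525]
(54, 30, 20) [378.9515 226.6069] [421.826  176.8583]
(-54, -30, 20) [271.2595  36.0501] [371.9457 166.4868]
(62, -30, 13) [277.1225 236.0226] [408.1779 192.4296]
(62, 30, 13) [376.9024 236.0229] [423.9085 180.6594]
(57.5, 12, 14.5) [347.2878 229.5568] [417.9019 182.7335]
(57.5, 24, 14.5) [367.4932 229.5823] [421.0057 180.4229]
(57.5, -12, 14.5) [306.6606 229.5586] [411.6024 187.4231]
(57.5, -24, 14.5) [286.4801 229.5858] [408.4058 189.8028]
(66.5, 18, 14.5) [357.044  243.9335] [422.429  183.4392]
```

View pics/z20b.png

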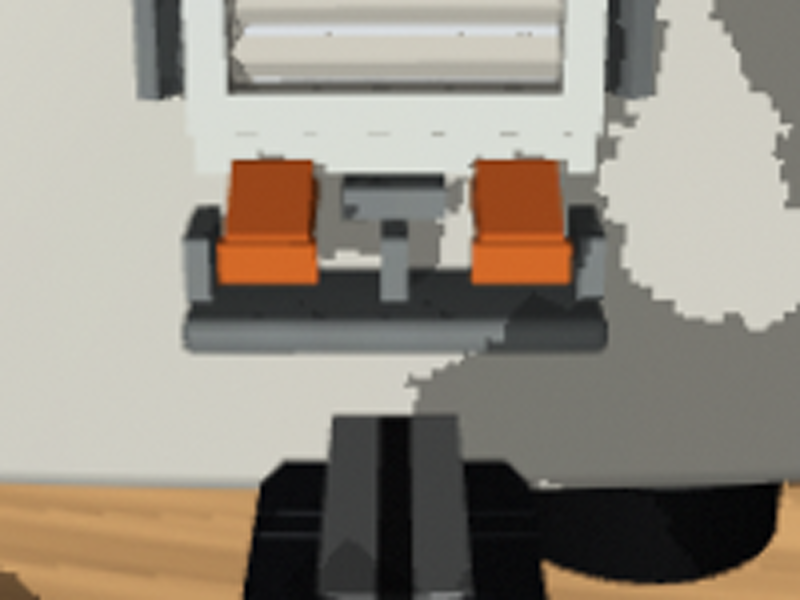

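View pics/s20z.png

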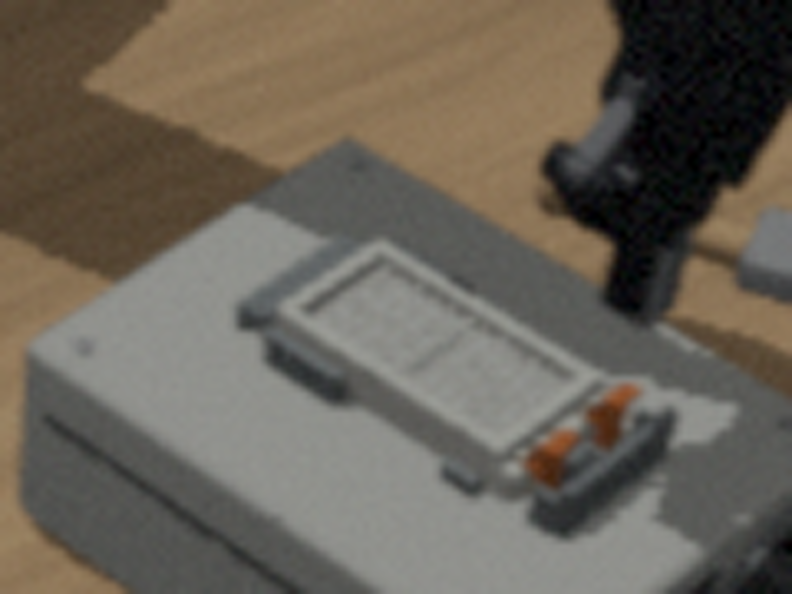

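View pics/w20.png

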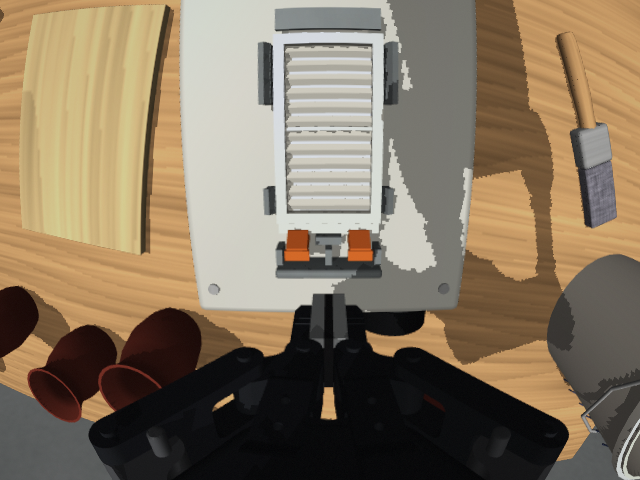

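Both orange noses sit forward over the ledge. Their front edges are at wrist row 230, against 229.6 predicted for fully sprung out, and they are symmetric. The ledge runs under them to row ~233. Checking that the rest of the scene is unchanged.

```bash
python3 - <<'E'
from h import *
a=cv2.imread("pics/top0.png");b=camera("top");cv2.imwrite("pics/t21.png",b)
s0=cv2.imread("pics/scene0.png");s1=camera("scene");cv2.imwrite("pics/s21.png",s1)
for n,x,y,w,h in [("vases",210,100,170,90),("brown+caddyfar",395,205,60,40),("green",390,290,130,60)]:
    print(n,np.abs(a[y:y+h,x:x+w].astype(int)-b[y:y+h,x:x+w]).mean())
print("vases scene",np.abs(s0[240:370,310:445].astype(int)-s1[240:370,310:445]).mean())
print(get_state()["wrist_force"])
E
```

```text
vases 1.1238779956427016
brown+caddyfar 1.20125
green 1.131923076923077
vases scene 3.4735802469135804
[-1.442  -0.2028  0.3352]
```

View pics/s21.png

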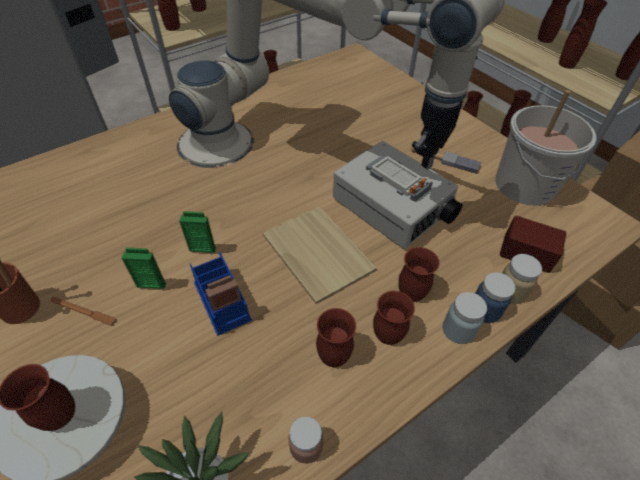

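The scene view shows the filter seated at (400,172) and the gripper clear. The vases, the brown filter and the green look-alikes have not moved. Handing in.

```bash
python3 -c "
from workcell import sign_off;print(sign_off())"
```

```text
the job is handed in; nothing more can be done
None
```

The clean filter is back in the bay, hooked under the lip and held by both catches. I handed the job in at about 33.5 s, inside the 64 s limit.

**What I did:** I drew the filter straight up out of the caddy and lowered its ledge end onto the board. I then swung it down, pleats up, letting the tongue end fall the last few centimetres. I re-gripped it near its middle. The tool cannot tilt, so I pressed the overhanging ledge end on the robot-side edge of the extractor deck, which tilted the filter about 17° in the grip. I slid the tongue under the lip to the heel, swung it down onto the catch ramps, let go, and pressed with shut fingers at filter x ≈ 38 mm.

**Last checks:**
- **Seating:** while pressing, the fingers stopped at z = 0.120 m, the height of a fully seated filter, against about 17 N.
- **Catches:** both noses sit forward over the ledge. Their front edges are at wrist-camera row 230, against 229.6 predicted for fully sprung out. The ledge end showed about 3 px short of its predicted row, which fits the play along x.
- **Surroundings:** the top picture around the vases, brown filter and green look-alikes is nearly unchanged from the start (mean difference about 1 grey level). The scene picture around the vases differed more, 3.5 levels, but viewed directly they stand where they were. The gripper is clear.

**Disagreements along the way:** my first pick of the catch-nose pixels did not fit the bay and I dropped it. The top camera placed the extractor about 4 mm from the wrist camera in y. I used the wrist value, trimmed by about 1 mm, and the hook-in confirmed it.

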